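Gauge a hinge rail against the flip stop of a drill jig

TASK

Gauge the hinge rail for drilling: swing the flip stop on the jig's fence fully down, then slide the rail, flat on the bed and flush along the fence, until its end butts against the stop's contact screw, and keep it lightly pressed there for a moment so it is surely seated. Use a gentle hand, never a shove: the screw's setting must not be knocked. Then let go and swing the stop fully up out of the way, leaving the rail exactly where it was gauged and the other things on the bench alone.

Things in the scene. Friction and masses are not known exactly. Their poses are not given: they have to be found in the camera images.
- fence_foot (a point): Foot of the fence's working face, on the bed plate's top (12 mm above the bench). Axes: x into the fence, square to its face (the plane x=0, which looks to -x, to the robot); y along the fence, to the robot's left; z up. Aluminium fence 45 high above the bed, 30 thick. Steel bed: 120 before the face, y -280 to +360. The jig stands elsewhere and turned each time.
- bush (a point): Centre of the drill bush, on the under side of a dark arm fixed to the fence, 38 above the bed and 35 before the face, at y=+185 of fence_foot. The arm is 22 to 30 wide (y), tops 69 above the bed and overhangs the bed by 60; the rail's bar passes freely beneath it, its lug does not. Keep the fingers clear.
- stop_hinge (a point): Mid of the flip stop's hinge pin (along y), 70 above the bed, 11 before the fence's face; axes as fence_foot. It sits in a dark steel saddle, 50 wide (y), clamped on the fence near its -y end, elsewhere each time; cheeks beside the leaf, 37 over all, top 79 above the bed.
- leaf (a joint): Angle of the stop's leaf about the hinge pin, rad. 0: fully down on its own end stop, the 14 thick (y) aluminium leaf hanging before the fence to 68 below the pin. Grows as it swings forward (-x) and up; 2.2: fully up on its end stop, clear of the rail. Starts at 1.95 to 2.2. Stiff friction hinge (0.09 N m, about 2 N at its grip): it stays where it is left.
- stop_grip (a point): Centre of the leaf's finger grip: a pair of black rollers, 22 across, 24 over all along y, that turn freely on a cross pin at the end of a thin rod; 60 from the hinge pin's axis. Leaf down: 60 before (-x) and 5 below the pin; leaf up: 31 behind and 51 above it. Can be pinched over its ends from above, fingers closing along the fence (y), and led round its arc.
- leaf_foot (a point): Where the contact screw leaves the leaf's foot: centre of the bore on the leaf's +y face. Leaf down: 8 above the bed, 35 before the fence's face, 7 to the +y side of stop_hinge. The screw points to +y, at the rail; its round face (stop_tip) is 13 across. It stands out 8 to 24 mm: how far is set anew each time and NOT reported, so find it by feel. It is locked.
- rail_lug (a point): Where to grip the rail: centre of its upright lug, 14 thick (y), 30 wide (x), round-topped, rising 42 above the bar; flange 2 high at its foot. This point is 36 above the rail's underside, mid-width, 120 from its -y end. Axes: y along the rail, z up. Rail flush on the fence: 35 before the face. Pressing the pads on the lug squares the rail to the fingers.
- rail_end (a point): Middle of the end face to be gauged, the rail's -y end, 6 above its underside; axes as the rail. The rail is a loose aluminium bar 340 long (y), 70 wide (x), 12 thick, 0.3 to 0.65 kg, on the bed. It starts 12 to 30 mm off the fence, askew by up to 0.05 rad, its end 44 to 90 mm short of the screw's face. Pressed down hard on the bed it drags and sticks.
- setting_block: Steel setting block 30 x 25 x 25, lying on the bed plate beyond the stop (-y side). Leave alone. Origin under its centre.
- hex_key: Dark L-shaped hex key, 110 mm long, lying on the bench in front of the bed plate. Leave alone. Origin under its centre.
- tape_roll: Paper tape roll, 90 across, 24 high, on the right of the bench. Leave alone. Origin under its centre.

How it is judged:
By the outcome, as a careful person would: the job done as asked, in the order asked, and still so for the second after the job is handed in, with the robot touching nothing.
It also fails if it takes over 72 s, if anything falls off the work surface, if the arm or the gripper's body presses on something with over 40 N, if the wrist force passes 120 N, or if a joint passes its speed limit or range.

ROBOT

A 6-joint arm with a two-finger parallel gripper is mounted at the origin on the work surface. World frame = base frame: x ahead of the robot, y to its left, z up, the work surface at z = 0. Lengths are in m, angles in degrees, forces in N, time in s.
With the tool pointing down it reaches from about 0.35 to 0.725 m from the base axis. Payload 4.3 kg.
Tool frame: the origin (TCP) lies midway between the tips of the shut fingers; the grasp point (between the pads) lies 19 mm behind it; y points along the fingers, z is the direction in which the jaws open and shut, and the axes are right-handed (so a half turn about y gives the same grasp; the last joint's range is limited). The gripper opens to 85 mm and grips with 20 to 120 N. Pads are 22 mm wide; open, the fingers measure 114 mm over their backs; the gripper's body (76 mm by 85 mm) begins 54 mm behind the grasp point. The pads swing forward as they close: fully open they stand 13 mm farther back than shut.
Start: joints at [58.539, 21.618, 4.641, 73.018, 0, 83.68], TCP at [0.244, 0.521, 0.231] pointing down, gripper open.
Joint ranges: [-156.06, 156.06], [-48.1, 94.91], [-58.44, 69.94], [-101.28, 121.22], [-78.64, 73.56], [-180, 180]. Speed limits (degrees/s): [147.25, 147.25, 180, 180, 180, 180].

INTERFACE

Orientations are given as a 3x3 rotation matrix whose columns are the frame's x, y, z axes.
In Python, from workcell import ctrl, optics, ticket gives the robot as it stands.
- The arm moves only by the tool step_arm, never from a script. Its argument "targets" is a list of rows, each an object of numbers: "x", "y", "z": the shift along the tool's x, y, z in m; "turn": the turn about the tool's y in rad. In form: [{"x": .., "y": .., "z": .., "turn": ..}, ...]. A call has 1 to 5 rows; each row is the pose to reach, as a shift and turn from the pose commanded when the call began, along the tool's axes at that moment; what a row does not reach only later rows make up. A row lasts 1/10 s, in which the tool goes at most 50 mm and 8.59 degrees, less where a joint would pass 70% of its speed; a pose out of reach is approached as far as the arm can. A call with a gripper value outside its range is refused whole. "jaw" is the gripper command: -1 is shut, 1 is fully open, values between are in proportion, set as the call begins (left out, the last holds). The fingers move at their own pace and stop on an object; "force" is the grip in N (left out, the last holds). Time passes only in rows, so rows that repeat a pose let the fingers close. It gives the time, the measured TCP pose, the force and the opening at its end, in the units of the state.
- ctrl.get_obs(): the state, without advancing time (a new reading comes with each control period).
- optics.read_camera(name): name is "side" or "top"; returns a dict with "pixels" (384x512x3 uint8, red, green, blue), "depth" (384x512 float32, m along the optical axis (not along the pixel's ray), 0 where there is no reading), "intrinsics" (3x3 intrinsics, pixels), "pose" (4x4, takes a point from camera to world coordinates). Camera axes: x right, y down, z forward; pixel columns grow to the right and rows downward; lengths in m; the calibration is good to about 2 mm. A picture is of the moment at which its call begins.
- ticket.job_done(): hands the job in, once; it reports no verdict.
The state is a dict: "time": time; "q": joint angles; "qd": joint speeds; "joint_torque": joint torques, N m; "ee_pos": TCP position; "eef_rot": TCP orientation; "wrist_force": force on the tool from outside, world axes, zero at the start; "ft_torque": the same for the moment, N m; "gripper_width": opening from 0.0 (shut) to 1.0 (fully open).
Only numpy, scipy, OpenCV 4.12 (cv2) and the standard library are available. Lean on these libraries where they do the work, as an engineer would, in place of code of your own. Each camera call takes 0.05 s, during which the arm holds its last target.

## Working session

There is one attempt and no reset: what is moved stays moved. The work goes in short steps, Python scripts to look and compute and a tool call to move; the robot and the scene stay as the last step left them, time stands still between calls to the robot, and variables do not carry over. Pictures are saved under pics/ and viewed, and the job is handed in when it is done.

Besides the shell and the picture viewer there is one more tool, called as a command line: name --argument value ..., lists and objects as JSON in quotes. step_arm: Moves the arm, as the interface text tells. Its arguments: {"type":"object","properties":{"targets":{"type":"array","items":{"type":"object","properties":{"x":{"type":"number"},"y":{"type":"number"},"z":{"type":"number"},"turn":{"type":"number"}}}},"jaw":{"type":"number"},"force":{"type":"number"}},"required":["targets"]}

```bash
mkdir -p pics; ls; cat > h.py <<'E'
import numpy as np, cv2
from workcell import ctrl, optics, ticket
def shot(name, tag):
    c=optics.read_camera(name); np.savez(f'{tag}.npz',**{k:np.asarray(v) for k,v in c.items()})
    cv2.imwrite(f'pics/{tag}.png',cv2.cvtColor(np.asarray(c['pixels']),cv2.COLOR_RGB2BGR)); return c
def load(tag): return dict(np.load(f'{tag}.npz'))
def pt(c,u,v,z=None):
    K=c['intrinsics'];T=c['pose'];r=np.array([(u-K[0,2])/K[0,0],(v-K[1,2])/K[1,1],1.])
    d=T[:3,:3]@r;o=T[:3,3]
    if z is None: return o+d*c['depth'][int(round(v)),int(round(u))]
    return o+d*(z-o[2])/d[2]
def cloud(c):
    K=c['intrinsics'];T=c['pose'];h,w=c['depth'].shape
    u,v=np.meshgrid(np.arange(w),np.arange(h));d=c['depth']
    P=np.stack([(u-K[0,2])/K[0,0]*d,(v-K[1,2])/K[1,1]*d,d],-1)
    return P@T[:3,:3].T+T[:3,3]
def proj(c,p):
    T=c['pose'];q=T[:3,:3].T@(np.asarray(p)-T[:3,3]);q=c['intrinsics']@q;return q[:2]/q[2]
E
python3 - <<'E'
from h import *
np.set_printoptions(precision=4,suppress=True)
for n in('top','side'):
    c=shot(n,n+'0');print(n,c['pose'],c['intrinsics'])
o=ctrl.get_obs()
for k in o:print(k,o[k])
E
```

```text
pics
top [[-0.0958 -0.9741  0.2048  0.3919]
 [-0.9954  0.0938 -0.0193 -0.0871]
 [-0.0004 -0.2057 -0.9786  0.843 ]
 [ 0.      0.      0.      1.    ]] [[361.2323   0.     255.8539]
 [  0.     361.2323 191.8864]
 [  0.       0.       1.    ]]
side [[ 0.7167 -0.4365  0.5439  0.0823]
 [-0.6972 -0.4673  0.5436 -0.5711]
 [ 0.0169 -0.7688 -0.6392  0.642 ]
 [ 0.      0.      0.      1.    ]] [[387.7727   0.     259.0902]
 [  0.     387.7727 189.385 ]
 [  0.       0.       1.    ]]
time 0.1
q [58.5389 21.6574  4.572  73.0185 -0.0011 83.6824]
qd [-0.0794 -0.1023  0.1333 -0.0732  0.1387  0.0589]
joint_torque [  0.0005 -46.4693  27.0582   0.012   -0.0002  -0.    ]
ee_pos [0.244  0.52   0.2305]
eef_rot [[ 0.9052 -0.0009  0.4249]
 [-0.4249 -0.0016  0.9052]
 [-0.0002 -1.     -0.0018]]
wrist_force [-0.2411  0.127  -0.1223]
ft_torque [-0.0246  0.0176 -0.0632]
gripper_width 1.0018524034295104
```

View pics/top0.png

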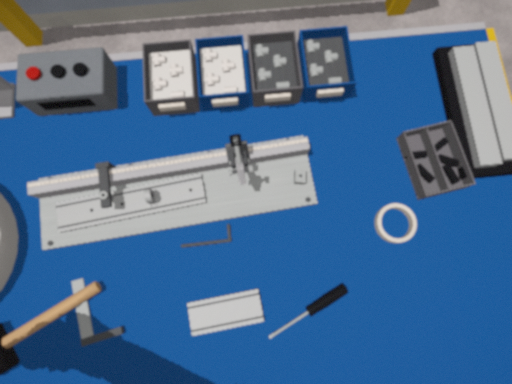

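View pics/side0.png

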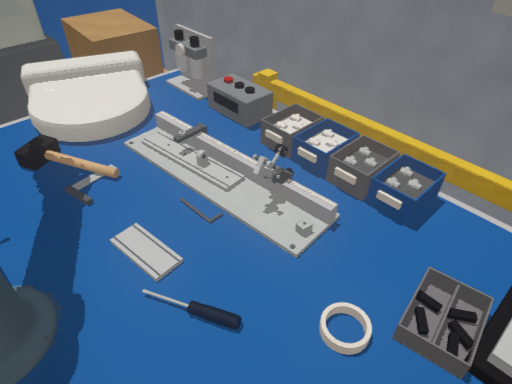

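Top view: fence runs from about (28,188) to (310,145), stop at (238,155), bush arm at (105,185), lug at (152,197), setting block at (300,177). Next come zoomed crops and point-cloud fits.

```bash
python3 - <<'E'
from h import *
c=load('top0');im=cv2.imread('pics/top0.png')
cv2.imwrite('pics/t1.png',cv2.resize(im[125:250,20:220],None,fx=4,fy=4,interpolation=cv2.INTER_CUBIC))
cv2.imwrite('pics/t2.png',cv2.resize(im[120:220,200:330],None,fx=6,fy=6,interpolation=cv2.INTER_CUBIC))
im=cv2.imread('pics/side0.png')
cv2.imwrite('pics/s1.png',cv2.resize(im[110:260,120:340],None,fx=3.6,fy=3.6,interpolation=cv2.INTER_CUBIC))
E
```

```text
(no output)
```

View pics/t1.png

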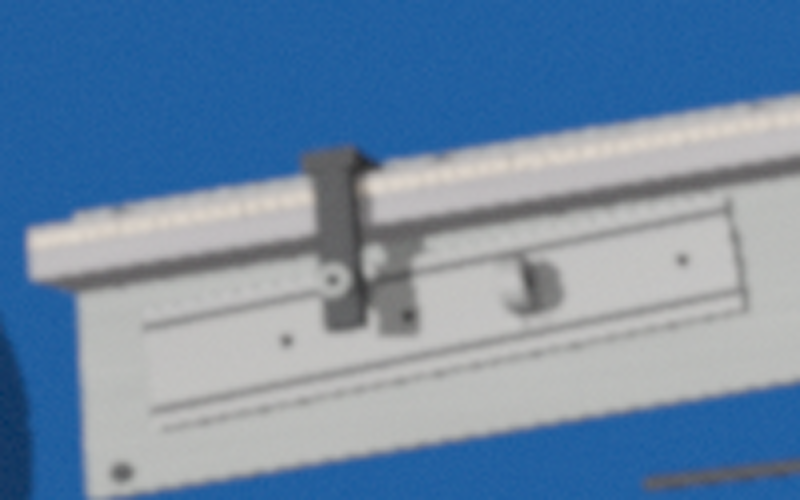

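View pics/t2.png

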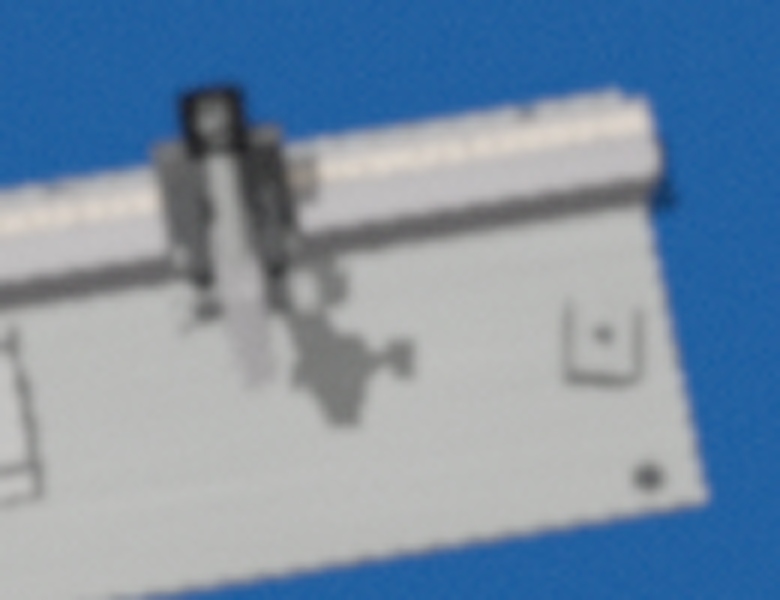

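View pics/s1.png

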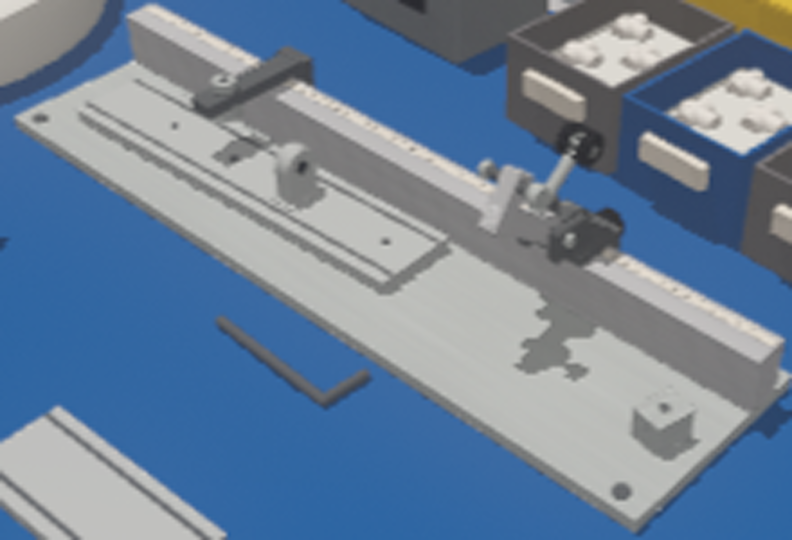

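```bash
cat > fit.py <<'E'
from h import *
np.set_printoptions(precision=4,suppress=True)
ct,cs=load('top0'),load('side0')
Pt,Ps=cloud(ct),cloud(cs)
# bed rect from the mask in top: z within 8..16mm & region
for n,c,P in(('top',ct,Pt),('side',cs,Ps)):
    z=P[...,2]; m=(z>.007)&(z<.017)&(c['pixels'].astype(int).min(-1)>90)&(P[...,0]>.3)&(P[...,0]<.75)&(abs(P[...,1])<.5)
    k,l,s,ce=cv2.connectedComponentsWithStats(m.astype(np.uint8)); i=1+np.argmax(s[1:,4]); m=l==i
    print(n,'bed z med',np.median(z[m]),m.sum())
    # fence face & top
    Q=P.reshape(-1,3); 
    mt=(abs(z-.057)<.004)&(P[...,0]>.4)&(P[...,0]<.75)&(abs(P[...,1])<.5)&(c['pixels'].astype(int).min(-1)>90)
    k,l,s,ce=cv2.connectedComponentsWithStats(mt.astype(np.uint8));
    print([tuple(a) for a in s[1:] if a[4]>30])
    T=P[mt]; (vx,vy,x0,y0)=cv2.fitLine(T[:,:2].astype(np.float32),cv2.DIST_HUBER,0,.01,.01).ravel()
    print('top line',vx,vy,x0,y0,'zmed',np.median(T[:,2]),'ang',np.degrees(np.arctan2(-vx,vy)) if vy>0 else np.degrees(np.arctan2(vx,-vy)))
    s=1 if vy>0 else -1; Y=np.array([vx,vy])*s; X=np.array([Y[1],-Y[0]])
    a=(T[:,:2]@X); b=T[:,:2]@Y; print('x pct',np.percentile(a,[1,5,50,95,99]),'y',np.percentile(b,[.5,2,98,99.5]))
    # face
    Xx=Q[:,:2]@X; Yy=Q[:,:2]@Y
    f=(Q[:,2]>.025)&(Q[:,2]<.05)&(abs(Xx-np.percentile(a,3))<.01)&(Yy>np.percentile(b,2))&(Yy<np.percentile(b,98))
    F=Q[f]; print('face n',f.sum(),np.median(Xx[f]))
    if f.sum()>50:
        l=cv2.fitLine(F[:,:2].astype(np.float32),cv2.DIST_HUBER,0,.01,.01).ravel(); print('face line',l)
    bz=P[m]; bx=bz[:,:2]@X; by=bz[:,:2]@Y; print('bed x',np.percentile(bx,[.2,1,99]),'y',np.percentile(by,[.1,1,99,99.9]))
E
python3 fit.py
```

```text
top bed z med 0.01228393087146834 9030
[(np.int32(248), np.int32(136), np.int32(61), np.int32(24), np.int32(779)), (np.int32(109), np.int32(150), np.int32(119), np.int32(32), np.int32(1539)), (np.int32(27), np.int32(171), np.int32(71), np.int32(24), np.int32(945)), (np.int32(0), np.int32(209), np.int32(7), np.int32(57), np.int32(178))]
top line 0.077855356 -0.9969647 0.6359236 0.09964262 zmed 0.057307935358740125 ang 4.4653015
x pct [0.5131 0.5836 0.6412 0.656  0.6577] y [-0.2797 -0.2706  0.4137  0.4177]
face n 436 0.5548747566319782
face line [ 0.0908 -0.9959  0.5401  0.2035]
bed x [0.5073 0.5084 0.6286] y [-0.2824 -0.2785  0.3526  0.3562]
side bed z med 0.012672150485095623 5522
[(np.int32(80), np.int32(100), np.int32(68), np.int32(29), np.int32(214)), (np.int32(155), np.int32(111), np.int32(38), np.int32(20), np.int32(274)), (np.int32(194), np.int32(132), np.int32(64), np.int32(38), np.int32(585)), (np.int32(277), np.int32(178), np.int32(61), np.int32(34), np.int32(575))]
top line 0.0891753 -0.99601597 0.62722766 0.14453988 zmed 0.057566437694040185 ang 5.116164
x pct [0.4562 0.5113 0.6357 0.6548 0.6597] y [-0.2923 -0.2873  0.43    0.4394]
face n 59 0.4826733378001395
face line [ 0.9793 -0.2024  0.442   0.4573]
bed x [0.5016 0.5029 0.6302] y [-0.2929 -0.2912  0.3406  0.3475]
```

```bash
cat > fit2.py <<'E'
from h import *
np.set_printoptions(precision=4,suppress=True)
ct,cs=load('top0'),load('side0')
a=np.radians(5.0)
for n,c in(('top',ct),('side',cs)):
    P=cloud(c).reshape(-1,3); br=c['pixels'].reshape(-1,3).astype(int).min(-1)
    for it in range(4):
        Y=np.array([-np.sin(a),np.cos(a)]);X=np.array([Y[1],-Y[0]])
        x=P[:,:2]@X;y=P[:,:2]@Y
        T=(abs(P[:,2]-.057)<.003)&(br>90)&(x>.61)&(x<.67)&(y>-.27)&(y<.34)
        # per-y-bin min x edge of top and max
        yb=np.arange(-.26,.33,.02);e=[];e2=[]
        for b in yb:
            s=x[T&(y>=b)&(y<b+.02)]
            if len(s)>15:e.append((b+.01,s.min(),s.max()))
        e=np.array(e); p1=np.polyfit(e[:,0],e[:,1],1);r=e[:,1]-np.polyval(p1,e[:,0]);k=abs(r)<.003;p1=np.polyfit(e[k,0],e[k,1],1);p2=np.polyfit(e[k,0],e[k,2],1)
        a-= (p1[0]+p2[0])/2
    print(n,'ang',np.degrees(a),'front edge x',p1,'rear',p2,'n',T.sum(),'z',np.median(P[T,2]))
    Y=np.array([-np.sin(a),np.cos(a)]);X=np.array([Y[1],-Y[0]]);x=P[:,:2]@X;y=P[:,:2]@Y
    F=(P[:,2]>.022)&(P[:,2]<.05)&(x>.61)&(x<.645)&(y>-.25)&(y<.3)
    xm=np.median(x[F]); F&=abs(x-xm)<.006; q=np.polyfit(y[F],x[F],1);print('face',xm,q,F.sum())
    T=(abs(P[:,2]-.057)<.003)&(br>90)&(x>.61)&(x<.67)&(y>-.33)&(y<.39);print('fence y range',y[T].min(),y[T].max())
    B=(abs(P[:,2]-.0125)<.004)&(br>80)&(x>.48)&(x<.6)&(y>-.33)&(y<.36);print('bed x min',np.percentile(x[B],[.1,.5,1]),'y',np.percentile(y[B],[.05,.5,99.5,99.95]))
E
python3 fit2.py
```

```text
top ang 4.211970228303451 front edge x [0.0004 0.6274] rear [-0.0004  0.6575] n 2976 z 0.057322002766291846
face 0.6278655370516655 [-0.0003  0.6281] 728
fence y range -0.28042090354071164 0.3595636463928231
bed x min [0.5077 0.508  0.5082] y [-0.2802 -0.2783  0.3568  0.359 ]
side ang 4.189979684084666 front edge x [-0.0004  0.625 ] rear [-0.0013  0.656 ] n 1284 z 0.05763342713624403
face 0.6264511765468688 [0.0002 0.6265] 1175
fence y range -0.28286093663581646 0.356656831059774
bed x min [0.5042 0.5051 0.5056] y [-0.2826 -0.2821  0.3527  0.3571]
```

```bash
cat >> h.py <<'E'
A=np.radians(4.2);XF=np.array([np.cos(A),np.sin(A)]);YF=np.array([-np.sin(A),np.cos(A)]);FX=.627;FY=-.0015
def tof(P):
    P=np.asarray(P);return np.stack([P[...,:2]@XF-FX,P[...,:2]@YF-FY,P[...,2]-.012],-1)*1000
def tow(f):
    f=np.asarray(f)/1000;return np.r_[XF*(f[0]+FX)+YF*(f[1]+FY),f[2]+.012]
E
cat > m.py <<'E'
from h import *
np.set_printoptions(precision=1,suppress=True)
import sys
for n in sys.argv[1:]:
    c=load(n);f=tof(cloud(c));br=c['pixels'].astype(int).max(-1)
    x,y,z=f[...,0],f[...,1],f[...,2]
    b=(x>-115)&(x<70)&(y>-275)&(y<355)
    def st(nm,m):
        m=m&b
        if m.sum()==0: print(n,nm,'none');return
        q=f[m];print(n,nm,m.sum(),'min',np.percentile(q,2,0),'max',np.percentile(q,98,0),'med',np.median(q,0))
    st('lug',(x<-20)&(y>-20)&(y<150)&(z>25))
    st('railtop',(x<-5)&(z>9)&(z<16)&(y>-150)&(y<300))
    st('arm top',(z>60)&(y>150)&(y<230))
    st('stop dark',(z>50)&(y<0)&(br<110)); st('stop dark hi',(z>85)&(y<0)); st('stop lt',(z>50)&(y<0)&(br>=110)); st('rear',(x>5)&(z>50)&(y<0)); st('block',(z>18)&(y<-180)&(x<-15))
E
python3 m.py top0 side0
```

```text
top0 lug 130 min [-59.4  89.3  26.6] max [-31.6 103.7  55.7] med [-47.8  94.2  49.2]
top0 railtop 3804 min [-82.2 -16.9   9.6] max [-10.8 294.1  15.1] med [-49.3 138.8  12.3]
top0 arm top 410 min [-56.9 173.4  60.1] max [ 40.4 196.5  70.7] med [ -9.4 184.6  62. ]
top0 stop dark 419 min [ -45.5 -137.9   53.3] max [ 33.6 -95.4 133.2] med [  11.1 -120.6   78.5]
top0 stop dark hi 444 min [ -67.5 -136.6   96. ] max [ 30.2 -95.  135. ] med [ -34.5 -114.9  127.4]
top0 stop lt 414 min [ -67.7 -138.1   53.9] max [ 38.6 -90.6 134.9] med [ -35.9 -113.3  115. ]
top0 rear 359 min [   5.8 -138.5   53. ] max [ 38.7 -90.9 133.3] med [  19.6 -114.5   77.5]
top0 block 156 min [ -69.1 -262.    18.5] max [ -38.4 -235.2   27.6] med [ -54.1 -248.7   24.9]
side0 lug 119 min [-61.5  86.   25.7] max [-33.4  99.7  54.8] med [-51.   89.2  41.6]
side0 railtop 1693 min [-85.4 -21.5  10. ] max [-12.5 291.9  15.2] med [-52.7 121.8  12.7]
side0 arm top 176 min [-59.9 170.4  60.3] max [ 38.4 195.2  70.7] med [-14.6 181.3  62. ]
side0 stop dark 362 min [ -51.3 -141.4   52.2] max [  37.2 -100.2  133.6] med [   8.5 -128.2   76.8]
side0 stop dark hi 459 min [ -69.3 -140.9   87.5] max [ 24.9 -96.8 134.8] med [ -46.2 -121.6  121.3]
side0 stop lt 383 min [ -69.6 -140.9   56.8] max [ 33.1 -95.1 134.7] med [ -48.3 -121.7  112.5]
side0 rear 243 min [   5.7 -141.6   52.7] max [ 38.9 -97.3 134.2] med [  15.8 -125.1  113.9]
side0 block 149 min [ -71.6 -264.2   18.4] max [ -41.1 -237.8   28. ] med [ -58.2 -252.3   25.5]
```

```bash
cat > m2.py <<'E'
from h import *
np.set_printoptions(precision=1,suppress=True)
import sys
for n in sys.argv[1:]:
    c=load(n);f=tof(cloud(c));br=c['pixels'].astype(int).max(-1)
    x,y,z=f[...,0],f[...,1],f[...,2]
    b=(x>-115)&(x<70)&(y>-275)&(y<355)
    m=b&(z>112)&(x>0)&(y<0);q=f[m];print(n,'grip',m.sum(),q.min(0),q.max(0),np.percentile(q,90,0),q.mean(0))
    m=b&(x>-5)&(z>60)&(z<85)&(y<0);q=f[m];print(n,'saddle',q.min(0),q.max(0))
    m=b&(x<-20)&(z>85)&(y<-103-0);q=f[m];print(n,'leaf',q.min(0),q.max(0))
    # rail edges
    R=b&(x<-3)&(z>9)&(z<16)&(y>-60)&(y<310)
    e=[]
    for yy in np.arange(-10,290,10):
        s=x[R&(y>=yy)&(y<yy+10)]
        if len(s)>10:e.append((yy+5,s.min(),s.max()))
    e=np.array(e)
    for k in(1,2):
        g=abs(e[:,k]-np.median(e[:,k]))<20;p=np.polyfit(e[g,0],e[g,k],1);r=e[:,k]-np.polyval(p,e[:,0]);g=abs(r)<2.5;p=np.polyfit(e[g,0],e[g,k],1);print(n,'rail edge',p,g.sum())
    R2=b&(abs(z-12)<3)&(x<-25)&(x>-70);print(n,'rail y ends',np.percentile(y[R2],[.3,1,99,99.7]))
E
python3 m2.py top0 side0
```

```text
top0 grip 155 [   0.3 -126.7  112. ] [  32.7 -102.7  135.1] [  27.3 -105.4  132.7] [  17.  -114.7  126.8]
top0 saddle [  -4.6 -132.9   75.6] [ 15.2 -96.3  81.8]
top0 leaf [ -69.6 -139.1   93.2] [ -20.2 -103.2  137. ]
top0 rail edge [ -0.  -75.7] 30
top0 rail edge [-0. -6.] 28
top0 rail y ends [-22.8 -20.5 313.3 315.6]
side0 grip 131 [   0.3 -129.4  112.8] [  27.6 -104.6  135. ] [  24.1 -109.2  133. ] [  13.9 -119.5  125.3]
side0 saddle [  -4.8 -136.2   60.8] [  13.9 -105.    81.9]
side0 leaf [ -72.  -142.1   85.2] [ -22.3 -103.7  136.6]
side0 rail edge [ -0.  -78.4] 30
side0 rail edge [-0.  -8.5] 20
side0 rail y ends [-264.1 -261.2  310.1  312.4]
```

```bash
cat >> h.py <<'E'
np.set_printoptions(precision=4,suppress=True)
def go(fx,fy,fz,yaw=None):
    """TCP fence-frame mm target -> shift in tool axes; yaw=world angle deg of tool z"""
    o=ctrl.get_obs();R=np.array(o['eef_rot']);p=np.array(o['ee_pos'])
    s=R.T@(tow([fx,fy,fz])-p)
    cur=np.degrees(np.arctan2(R[1,2],R[0,2]))
    t=-np.radians((94.2 if yaw is None else yaw)-cur)
    print('t',round(o['time'],2),'tcp fence',tof(p),'yaw',round(cur,2),'F',np.array(o['wrist_force'])@np.c_[np.r_[XF,0],np.r_[YF,0],[0,0,1]],'w',round(o['gripper_width']*85,1),'-> shift',s,'turn',round(t,4))
def grip(th):
    c,s=np.cos(th),np.sin(th);return -11-60*c-5*s, 70+60*s-5*c
E
python3 - <<'E'
from h import *
go(16,-114.7,200)
for n in('top0','side0'):
    c=load(n);f=tof(cloud(c));x,y,z=f[...,0],f[...,1],f[...,2]
    R=(x<-3)&(x>-110)&(z>9)&(z<16);e=[]
    for yy in np.arange(-10,290,10):
        s=x[R&(y>=yy)&(y<yy+10)]
        if len(s)>10:e.append((yy+5,s.min(),s.max()))
    e=np.array(e)
    for k in(1,2):
        g=abs(e[:,k]-np.median(e[:,k]))<20;p=np.polyfit(e[g,0],e[g,k],1);r=e[:,k]-np.polyval(p,e[:,0]);g=abs(r)<2.5;p=np.polyfit(e[g,0],e[g,k],1);print(n,p,g.sum())
E
```

```text
t 0.1 tcp fence [-345.5819  502.2642  218.467 ] yaw 64.86 F [-0.2311  0.1443 -0.1223] w 85.2 -> shift [ 0.6175  0.019  -0.3606] turn -0.5121
top0 [ -0.0386 -75.7296] 30
top0 [-0.0392 -5.9564] 28
side0 [ -0.0364 -78.406 ] 30
side0 [-0.0407 -8.547 ] 20
```

step_arm --targets '[{"x": 0.02,"y": 0,"z": -0.012,"turn": -0.1},{"x": 0.06,"y": 0,"z": -0.035,"turn": -0.2},{"x": 0.1,"y": 0,"z": -0.058,"turn": -0.31},{"x": 0.14,"y": 0,"z": -0.082,"turn": -0.42},{"x": 0.18,"y": 0,"z": -0.105,"turn": -0.512}]' --jaw 0.2

```text
time: 0.6
ee_pos: [0.363, 0.3473, 0.2309]
eef_rot: [[0.997, -0.001, -0.078], [0.078, -0.0, 0.997], [-0.001, -1.0, -0.0]]
wrist_force: [1.7, 1.1, 0.6]
gripper_width: 0.601
```

```bash
python3 -c "
from h import *
go(16,-114.7,200)"
```

```text
t 0.6 tcp fence [-239.5636  321.2621  218.9027] yaw 94.46 F [1.7837 0.9396 0.643 ] w 51.1 -> shift [ 0.2536  0.0189 -0.4371] turn 0.0045
```

step_arm --targets '[{"x": 0.023,"y": 0,"z": -0.04,"turn": 0},{"x": 0.046,"y": 0,"z": -0.08,"turn": 0},{"x": 0.069,"y": 0,"z": -0.12,"turn": 0},{"x": 0.092,"y": 0,"z": -0.16,"turn": 0},{"x": 0.116,"y": 0,"z": -0.2,"turn": 0}]'

```text
time: 1.1
ee_pos: [0.4933, 0.1563, 0.231]
eef_rot: [[0.997, -0.001, -0.073], [0.073, 0.0, 0.997], [-0.001, -1.0, 0.0]]
wrist_force: [1.1, 0.4, -0.0]
gripper_width: 0.601
```

step_arm --targets '[{"x": 0.023,"y": 0,"z": -0.04,"turn": 0},{"x": 0.046,"y": 0,"z": -0.08,"turn": 0},{"x": 0.069,"y": 0,"z": -0.12,"turn": 0},{"x": 0.092,"y": 0,"z": -0.16,"turn": 0},{"x": 0.116,"y": 0,"z": -0.2,"turn": 0}]'

```text
time: 1.6
ee_pos: [0.6237, -0.0347, 0.2308]
eef_rot: [[0.997, -0.001, -0.073], [0.073, 0.0, 0.997], [-0.001, -1.0, 0.0]]
wrist_force: [0.1, 1.2, 0.6]
gripper_width: 0.604
```

```bash
python3 -c "
from h import *
go(16,-114.7,140)"
```

```text
t 1.6 tcp fence [ -7.5304 -78.7445 218.822 ] yaw 94.18 F [0.1711 1.2309 0.608 ] w 51.4 -> shift [ 0.0236  0.0788 -0.036 ] turn -0.0004
```

step_arm --targets '[{"x": 0.01,"y": 0.01,"z": -0.015},{"x": 0.02,"y": 0.03,"z": -0.03},{"x": 0.0236,"y": 0.055,"z": -0.036},{"x": 0.0236,"y": 0.07,"z": -0.036},{"x": 0.0236,"y": 0.0788,"z": -0.036}]'

```text
$.targets[0]: bad value
```

```bash
python3 -c "
from h import *
go(16,-114.7,105)
for n in('top','side'):
    c=shot(n,n+'1');im=cv2.imread(f'pics/{n}1.png');u,v=proj(c,tow([16,-114.7,124]));u,v=int(u),int(v);print(u,v)
    cv2.imwrite(f'pics/{n}1z.png',cv2.resize(im[max(0,v-60):v+60,u-70:u+70],None,fx=5,fy=5,interpolation=cv2.INTER_CUBIC))
"
```

```text
t 1.6 tcp fence [ -7.5304 -78.7445 218.822 ] yaw 94.18 F [0.1711 1.2309 0.608 ] w 51.4 -> shift [ 0.0236  0.1138 -0.036 ] turn -0.0004
235 141
279 149
```

View pics/side1z.png

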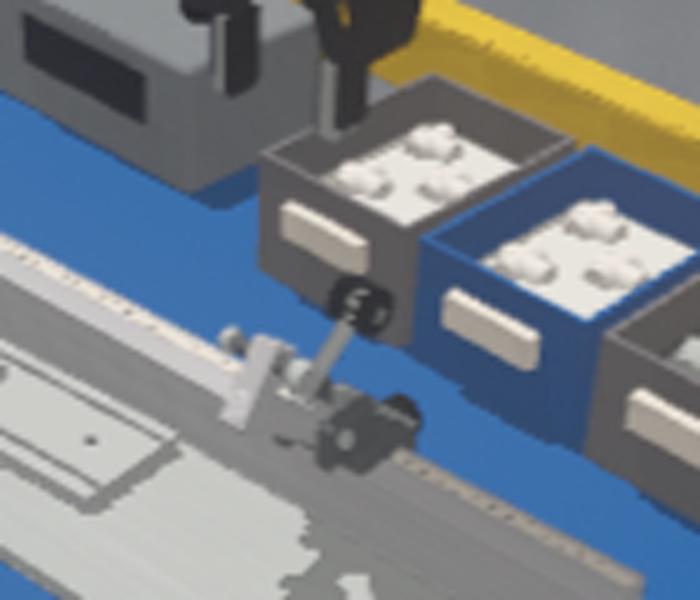

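View pics/top1z.png

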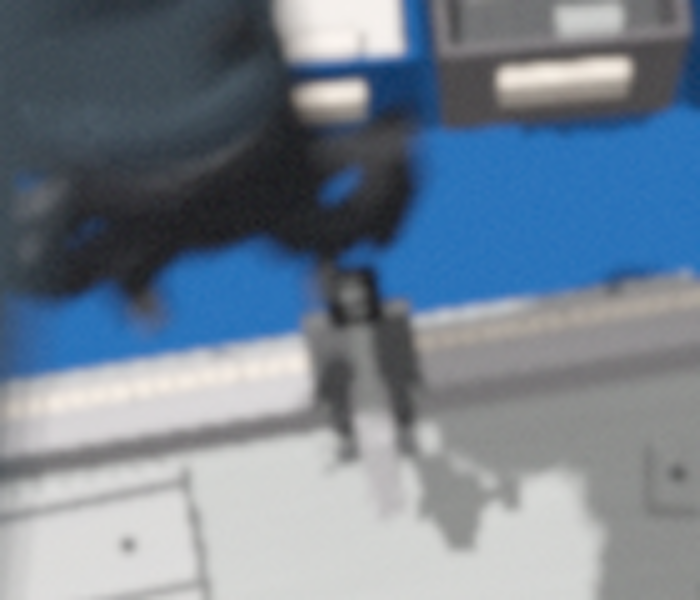

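The stop is unmoved and the rollers are visible at (235,141) top and (279,149) side, as projected. The refused call lacked "turn" values. I'll resend it with all four.

step_arm --targets '[{"x": 0.01,"y": 0.01,"z": -0.015,"turn": 0},{"x": 0.02,"y": 0.03,"z": -0.03,"turn": 0},{"x": 0.0236,"y": 0.05,"z": -0.036,"turn": 0},{"x": 0.0236,"y": 0.065,"z": -0.036,"turn": 0},{"x": 0.0236,"y": 0.075,"z": -0.036,"turn": 0}]'

```text
time: 2.2
ee_pos: [0.6484, -0.0666, 0.1539]
eef_rot: [[0.997, -0.003, -0.074], [0.074, 0.001, 0.997], [-0.003, -1.0, 0.001]]
wrist_force: [-0.7, 0.1, -0.4]
gripper_width: 0.599
```

```bash
python3 -c "
from h import *
go(16,-114.7,105)
for n in('top','side'):
    c=shot(n,n+'2');im=cv2.imread(f'pics/{n}2.png');u,v=proj(c,tow([16,-114.7,124]));u,v=int(u),int(v);print(u,v)
    cv2.imwrite(f'pics/{n}2z.png',cv2.resize(im[max(0,v-60):v+60,u-70:u+70],None,fx=5,fy=5,interpolation=cv2.INTER_CUBIC))
"
```

```text
t 2.2 tcp fence [  14.736  -112.4248  141.8967] yaw 94.24 F [-0.7292  0.1376 -0.4005] w 50.9 -> shift [ 0.0014  0.0369 -0.0023] turn 0.0006
235 141
279 149
```

View pics/side2z.png

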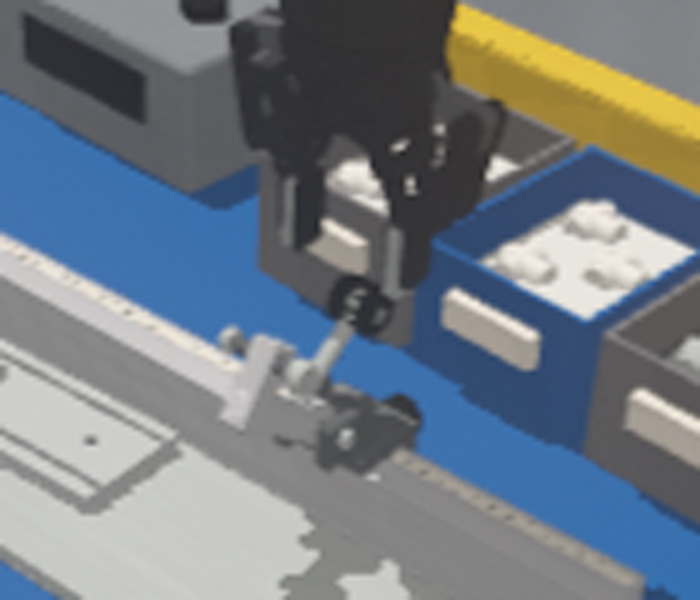

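step_arm --targets '[{"x": 0.001,"y": 0.012,"z": -0.002,"turn": 0},{"x": 0.001,"y": 0.026,"z": -0.002,"turn": 0},{"x": 0.001,"y": 0.035,"z": -0.002,"turn": 0},{"x": 0.001,"y": 0.037,"z": -0.002,"turn": 0}]'

```text
time: 2.7
ee_pos: [0.6499, -0.0688, 0.1182]
eef_rot: [[0.997, -0.002, -0.073], [0.073, 0.0, 0.997], [-0.002, -1.0, 0.0]]
wrist_force: [0.3, 0.1, 0.0]
gripper_width: 0.6
```

step_arm --targets '[{"x": 0,"y": 0,"z": 0,"turn": 0},{"x": 0,"y": 0,"z": 0,"turn": 0},{"x": 0,"y": 0,"z": 0,"turn": 0},{"x": 0,"y": 0,"z": 0,"turn": 0}]' --jaw -1 --force 20

```text
time: 3.1
ee_pos: [0.6511, -0.069, 0.12]
eef_rot: [[0.997, 0.001, -0.073], [0.073, 0.0, 0.997], [0.001, -1.0, -0.0]]
wrist_force: [-0.8, 1.5, 0.8]
gripper_width: 0.277
```

```bash
python3 -c "
from h import *
go(16,-114.7,105)
for n in('top','side'):
    c=shot(n,n+'3');im=cv2.imread(f'pics/{n}3.png');u,v=proj(c,tow([16,-114.7,124]));u,v=int(u),int(v);print(u,v)
    cv2.imwrite(f'pics/{n}3z.png',cv2.resize(im[max(0,v-60):v+60,u-70:u+70],None,fx=5,fy=5,interpolation=cv2.INTER_CUBIC))
"
```

```text
t 3.1 tcp fence [  17.2663 -115.01    108.0488] yaw 94.2 F [-0.7301  1.5274  0.7594] w 23.6 -> shift [-0.0013  0.003   0.0003] turn -0.0
235 141
279 149
```

View pics/side3z.png

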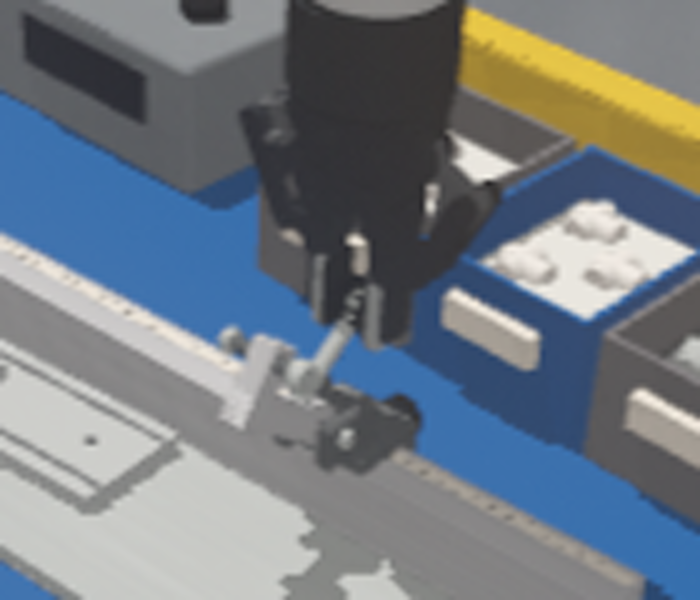

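```bash
python3 -c "
from h import *
from scipy.optimize import least_squares
for n,dx in(('top0',0),('side0',2)):
    c=load(n);f=tof(cloud(c));x,y,z=f[...,0]+dx,f[...,1],f[...,2]
    br=c['pixels'].astype(int).max(-1)
    m=(x>6)&(x<40)&(z>108)&(y<-95)&(y>-135)&(br<70)
    X,Z=x[m],z[m]
    def res(th):
        g=grip(th[0]);return np.hypot(X-g[0],Z-g[1])-11
    r=least_squares(res,[2.1],loss='soft_l1');print(n,m.sum(),r.x,grip(r.x[0]),np.median(abs(r.fun)))
    r=least_squares(lambda p:np.hypot(X-p[0],Z-p[1])-11,[17,122],loss='soft_l1');print(r.x,np.median(abs(r.fun)))
"
```

```text
top0 53 [2.2081] (np.float64(20.68255541794982), np.float64(121.19780934950771)) 0.763809166886178
[ 21.1042 121.7492] 0.6868636715016692
side0 88 [2.1951] (np.float64(20.013919340687387), np.float64(121.60558891369554)) 1.245429547631546
[ 20.7556 122.6793] 0.9263050438908031
```

```bash
python3 -c "
from h import *
g0=np.array(grip(2.19));
for th in np.arange(2.19,-.1,-.1):
    g=np.array(grip(th));print(round(th,2),round((g-g0)[0]/1000,4),round(-(g-g0)[1]/1000,4))
"
```

```text
2.19 0.0 -0.0
2.09 -0.0053 -0.0028
1.99 -0.0109 -0.0051
1.89 -0.0167 -0.0068
1.79 -0.0226 -0.0079
1.69 -0.0286 -0.0084
1.59 -0.0346 -0.0083
1.49 -0.0406 -0.0076
1.39 -0.0465 -0.0064
1.29 -0.0522 -0.0045
1.19 -0.0577 -0.0021
1.09 -0.0629 0.0009
0.99 -0.0679 0.0043
0.89 -0.0724 0.0083
0.79 -0.0765 0.0127
0.69 -0.0802 0.0174
0.59 -0.0834 0.0225
0.49 -0.086 0.0279
0.39 -0.0881 0.0336
0.29 -0.0897 0.0394
0.19 -0.0906 0.0453
0.09 -0.091 0.0513
-0.01 -0.0907 0.0574
```

step_arm --targets '[{"x": -0.0053,"y": -0.0028,"z": 0,"turn": 0},{"x": -0.0109,"y": -0.0051,"z": 0,"turn": 0},{"x": -0.0167,"y": -0.0068,"z": 0,"turn": 0},{"x": -0.0226,"y": -0.0079,"z": 0,"turn": 0},{"x": -0.0286,"y": -0.0084,"z": 0,"turn": 0}]'

```text
time: 3.7
ee_pos: [0.622, -0.0712, 0.1286]
eef_rot: [[0.997, 0.001, -0.073], [0.073, -0.0, 0.997], [0.001, -1.0, -0.0]]
wrist_force: [1.6, 1.1, 4.5]
gripper_width: 0.277
```

```bash
python3 -c "
from h import *
go(16,-114.7,105)
c=shot('side','side4')
im=cv2.imread('pics/side4.png');cv2.imwrite('pics/side4z.png',cv2.resize(im[90:240,200:350],None,fx=4,fy=4,interpolation=cv2.INTER_CUBIC))
"
```

```text
t 3.7 tcp fence [ -11.928  -115.0481  116.5858] yaw 94.2 F [1.6663 0.9749 4.4529] w 23.6 -> shift [0.0279 0.0116 0.0004] turn -0.0001
```

View pics/side4z.png

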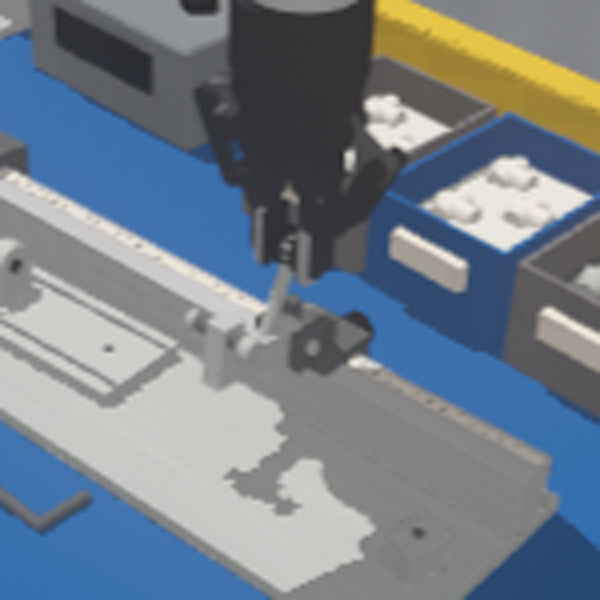

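The leaf follows, with the grip at (290,245) in the crop and forces of about 4 N. I'll continue round the arc.

step_arm --targets '[{"x": -0.006,"y": 0.0001,"z": 0,"turn": 0},{"x": -0.012,"y": 0.0008,"z": 0,"turn": 0},{"x": -0.0179,"y": 0.002,"z": 0,"turn": 0},{"x": -0.0236,"y": 0.0039,"z": 0,"turn": 0},{"x": -0.0291,"y": 0.0063,"z": 0,"turn": 0}]'

```text
time: 4.25
ee_pos: [0.5916, -0.0734, 0.1214]
eef_rot: [[0.997, -0.002, -0.073], [0.073, -0.0, 0.997], [-0.002, -1.0, -0.0]]
wrist_force: [-1.2, 0.2, 3.2]
gripper_width: 0.274
```

step_arm --targets '[{"x": -0.0052,"y": 0.003,"z": 0,"turn": 0},{"x": -0.0102,"y": 0.0064,"z": 0,"turn": 0},{"x": -0.0147,"y": 0.0104,"z": 0,"turn": 0},{"x": -0.0188,"y": 0.0148,"z": 0,"turn": 0},{"x": -0.0225,"y": 0.0195,"z": 0,"turn": 0}]'

```text
time: 4.75
ee_pos: [0.5697, -0.075, 0.1011]
eef_rot: [[0.997, -0.001, -0.073], [0.073, -0.0, 0.997], [-0.001, -1.0, -0.0]]
wrist_force: [-1.5, -0.5, 1.3]
gripper_width: 0.276
```

step_arm --targets '[{"x": -0.0032,"y": 0.0051,"z": 0,"turn": 0},{"x": -0.0058,"y": 0.0105,"z": 0,"turn": 0},{"x": -0.0079,"y": 0.0162,"z": 0,"turn": 0},{"x": -0.0095,"y": 0.022,"z": 0,"turn": 0},{"x": -0.0104,"y": 0.0279,"z": 0,"turn": 0}]'

```text
time: 5.25
ee_pos: [0.5603, -0.0757, 0.0734]
eef_rot: [[0.997, 0.0, -0.073], [0.073, 0.0, 0.997], [0.0, -1.0, 0.0]]
wrist_force: [-1.0, -0.9, 0.4]
gripper_width: 0.277
```

```bash
python3 -c "
from h import *
go(16,-114.7,105)
"
```

```text
t 5.25 tcp fence [ -73.7502 -115.0125   61.4167] yaw 94.19 F [-1.1028 -0.8003  0.4262] w 23.6 -> shift [ 0.0898 -0.0436  0.0003] turn -0.0001
```

step_arm --targets '[{"x": -0.0003,"y": 0.006,"z": 0,"turn": 0},{"x": -0.0002,"y": 0.01,"z": 0,"turn": 0},{"x": 0,"y": 0.012,"z": 0,"turn": 0},{"x": 0,"y": 0.013,"z": 0,"turn": 0}]'

```text
time: 5.65
ee_pos: [0.5604, -0.0758, 0.0631]
eef_rot: [[0.997, 0.001, -0.073], [0.073, -0.001, 0.997], [0.001, -1.0, -0.001]]
wrist_force: [-9.6, 0.3, 24.3]
gripper_width: 0.27
```

step_arm --targets '[{"x": 0.0002,"y": 0.001,"z": 0,"turn": 0},{"x": 0.0003,"y": 0.002,"z": 0,"turn": 0},{"x": 0.0003,"y": 0.003,"z": 0,"turn": 0}]'

```text
time: 5.95
ee_pos: [0.5605, -0.0758, 0.0628]
eef_rot: [[0.997, 0.002, -0.073], [0.073, -0.001, 0.997], [0.002, -1.0, -0.001]]
wrist_force: [-16.3, 2.3, 42.7]
gripper_width: 0.276
```

```bash
python3 -c "
from h import *
go(16,-114.7,105)
c=shot('side','side5')
im=cv2.imread('pics/side5.png');cv2.imwrite('pics/side5z.png',cv2.resize(im[90:240,200:350],None,fx=4,fy=4,interpolation=cv2.INTER_CUBIC))
"
```

```text
t 5.95 tcp fence [ -73.5291 -115.1291   50.7853] yaw 94.21 F [-16.1158   3.478   42.7342] w 23.5 -> shift [ 0.0896 -0.0541  0.0003] turn 0.0001
```

View pics/side5z.png

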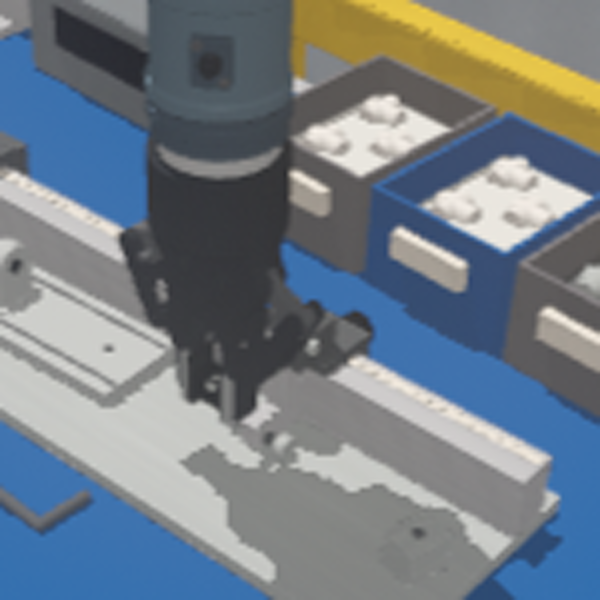

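At the end stop: the force rose to 43 N with no further motion. I'll ease off and open.

step_arm --targets '[{"x": 0,"y": -0.002,"z": 0,"turn": 0},{"x": 0,"y": -0.004,"z": 0,"turn": 0},{"x": 0,"y": -0.0055,"z": 0,"turn": 0}]'

```text
time: 6.3
ee_pos: [0.5603, -0.0757, 0.0636]
eef_rot: [[0.997, -0.0, -0.073], [0.073, -0.0, 0.997], [-0.0, -1.0, -0.0]]
wrist_force: [-1.5, -1.8, -2.6]
gripper_width: 0.273
```

step_arm --targets '[{"x": 0,"y": 0,"z": 0,"turn": 0},{"x": 0,"y": 0,"z": 0,"turn": 0},{"x": 0,"y": 0,"z": 0,"turn": 0}]' --jaw 0.1

```text
time: 6.6
ee_pos: [0.5608, -0.0755, 0.0632]
eef_rot: [[0.997, 0.0, -0.073], [0.073, 0.001, 0.997], [0.0, -1.0, 0.001]]
wrist_force: [-0.2, -0.1, 0.1]
gripper_width: 0.549
```

```bash
python3 -c "
from h import *
go(-74,-114.7,160)
"
```

```text
t 6.6 tcp fence [ -73.2178 -114.8228   51.1617] yaw 94.2 F [-0.2113 -0.0636  0.1095] w 46.7 -> shift [-0.0008 -0.1088  0.0002] turn 0.0
```

step_arm --targets '[{"x": 0,"y": -0.02,"z": 0,"turn": 0},{"x": 0,"y": -0.045,"z": 0,"turn": 0},{"x": 0,"y": -0.075,"z": 0,"turn": 0},{"x": 0,"y": -0.09,"z": 0.02,"turn": 0},{"x": 0.01,"y": -0.095,"z": 0.055,"turn": 0}]'

```text
time: 7.1
ee_pos: [0.5678, -0.0213, 0.1608]
eef_rot: [[0.998, 0.004, -0.069], [0.069, -0.001, 0.998], [0.004, -1.0, -0.001]]
wrist_force: [0.8, -0.2, -0.3]
gripper_width: 0.551
```

step_arm --targets '[{"x": 0.006,"y": 0,"z": 0.04,"turn": 0},{"x": 0.012,"y": 0,"z": 0.08,"turn": 0},{"x": 0.018,"y": 0,"z": 0.12,"turn": 0},{"x": 0.018,"y": 0,"z": 0.145,"turn": 0},{"x": 0.018,"y": 0,"z": 0.156,"turn": 0}]'

```text
time: 7.6
ee_pos: [0.5728, 0.1394, 0.1582]
eef_rot: [[0.997, -0.0, -0.076], [0.076, 0.001, 0.997], [-0.0, -1.0, 0.001]]
wrist_force: [0.4, -0.3, -0.6]
gripper_width: 0.551
```

```bash
python3 -c "
from h import *
go(-45,96.3,20,96.4)
for n in('top','side'):
    c=shot(n,n+'6')
im=cv2.imread('pics/side6.png');cv2.imwrite('pics/side6z.png',cv2.resize(im[90:240,150:350],None,fx=4,fy=4,interpolation=cv2.INTER_CUBIC))
im=cv2.imread('pics/top6.png');cv2.imwrite('pics/top6z.png',cv2.resize(im[110:260,100:300],None,fx=4,fy=4,interpolation=cv2.INTER_CUBIC))
"
```

```text
t 7.6 tcp fence [-45.5239  98.5614 146.2007] yaw 94.37 F [ 0.3869 -0.3739 -0.5769] w 46.9 -> shift [ 0.0005  0.1262 -0.0024] turn -0.0354
```

View pics/side6z.png

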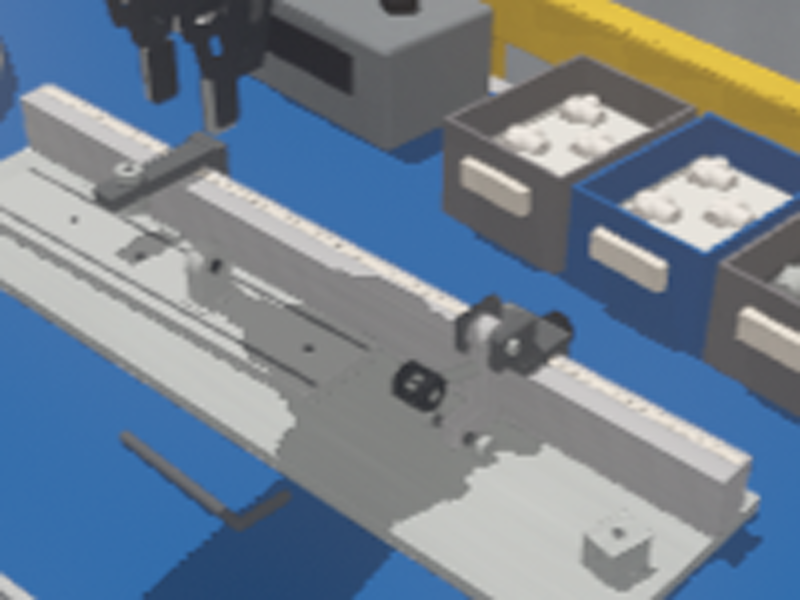

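View pics/top6z.png

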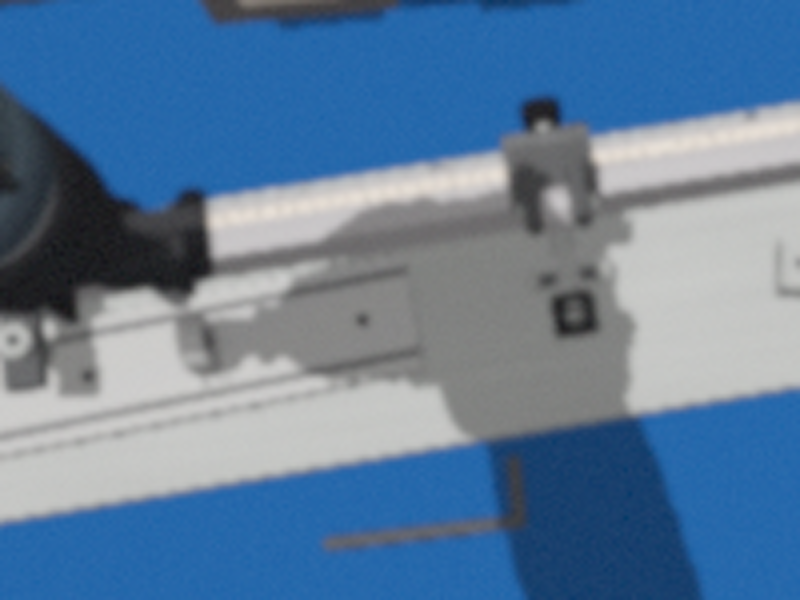

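The leaf is hanging down, rollers at (575,312) in the top crop, and the lug is at (200,345). I'll check the leaf's angle by depth, then descend.

```bash
python3 -c "
from h import *
for n,d in(('top6',0),('side6',2)):
    c=load(n);f=tof(cloud(c));x,y,z=f[...,0]+d,f[...,1]+d,f[...,2]
    m=(x>-100)&(x<-45)&(z>55)&(z<100)&(y<-95)&(y>-135);q=f[m];print(n,m.sum(),q.min(0)+d,q.max(0)+d,'expect x -82..-60 z<=76')
"
```

```text
top6 144 [ -81.6282 -126.5167   56.7477] [ -45.0838 -102.7768   78.7068] expect x -82..-60 z<=76
side6 131 [ -82.1622 -127.0476   57.2788] [ -45.1993 -101.9698   80.7033] expect x -82..-60 z<=76
```

step_arm --targets '[{"x": 0.0,"y": 0.015,"z": -0.001,"turn": -0.02},{"x": 0.0005,"y": 0.04,"z": -0.0024,"turn": -0.035},{"x": 0.0005,"y": 0.065,"z": -0.0024,"turn": -0.035},{"x": 0.0005,"y": 0.085,"z": -0.0024,"turn": -0.035},{"x": 0.0005,"y": 0.09,"z": -0.0024,"turn": -0.035}]'

```text
time: 8.2
ee_pos: [0.5718, 0.1324, 0.066]
eef_rot: [[0.994, -0.005, -0.106], [0.106, -0.001, 0.994], [-0.005, -1.0, -0.001]]
wrist_force: [0.6, -0.5, 0.1]
gripper_width: 0.551
```

```bash
python3 -c "
from h import *
go(-45,96.3,20,96.4)
for n in('top','side'):
    c=shot(n,n+'7')
im=cv2.imread('pics/side7.png');cv2.imwrite('pics/side7z.png',cv2.resize(im[90:210,130:290],None,fx=5,fy=5,interpolation=cv2.INTER_CUBIC))
"
```

```text
t 8.2 tcp fence [-47.0619  91.7107  53.9529] yaw 96.07 F [ 0.5302 -0.5464  0.1209] w 46.8 -> shift [0.0024 0.0339 0.0045] turn -0.0058
```

View pics/side7z.png

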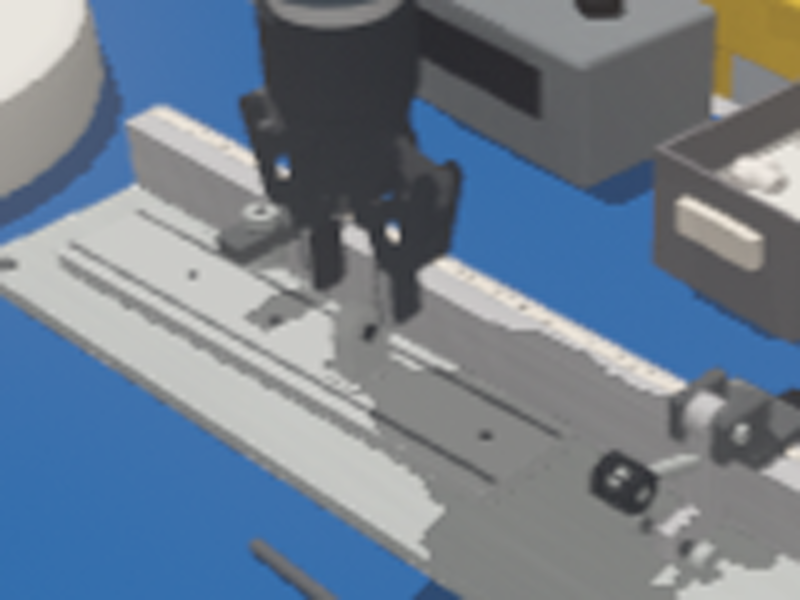

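step_arm --targets '[{"x": 0.0024,"y": 0,"z": 0.0045,"turn": -0.005},{"x": 0.0024,"y": 0.012,"z": 0.0045,"turn": -0.005},{"x": 0.0024,"y": 0.025,"z": 0.0045,"turn": -0.005},{"x": 0.0024,"y": 0.032,"z": 0.0045,"turn": -0.005},{"x": 0.0024,"y": 0.032,"z": 0.0045,"turn": -0.005}]'

```text
time: 8.8
ee_pos: [0.5739, 0.1391, 0.0346]
eef_rot: [[0.994, -0.003, -0.113], [0.113, -0.0, 0.994], [-0.003, -1.0, -0.0]]
wrist_force: [0.1, -0.3, 0.1]
gripper_width: 0.544
```

```bash
python3 -c "
from h import *
go(-45,96.3,20,96.4)
for n in('side',):
    c=shot(n,n+'8')
im=cv2.imread('pics/side8.png');cv2.imwrite('pics/side8z.png',cv2.resize(im[110:200,150:270],None,fx=6,fy=6,interpolation=cv2.INTER_CUBIC))
"
```

```text
t 8.8 tcp fence [-44.4314  98.1666  22.6304] yaw 96.49 F [ 0.0943 -0.3157  0.1478] w 46.3 -> shift [-0.0006  0.0026 -0.0018] turn 0.0016
```

View pics/side8z.png

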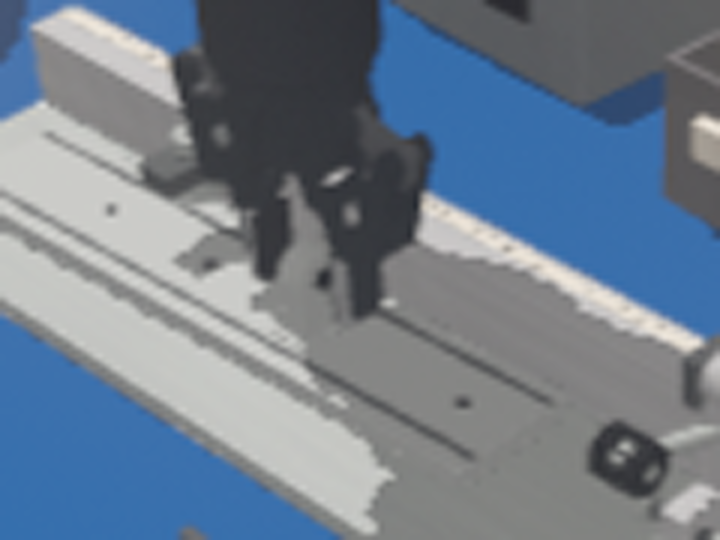

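step_arm --targets '[{"x": 0,"y": 0.001,"z": -0.002,"turn": 0},{"x": 0,"y": 0.001,"z": -0.002,"turn": 0},{"x": 0,"y": 0.001,"z": -0.002,"turn": 0},{"x": 0,"y": 0.001,"z": -0.002,"turn": 0},{"x": 0,"y": 0.001,"z": -0.002,"turn": 0}]' --jaw -1 --force 30

```text
time: 9.35
ee_pos: [0.5763, 0.1374, 0.0359]
eef_rot: [[0.994, 0.001, -0.113], [0.113, 0.0, 0.994], [0.001, -1.0, 0.0]]
wrist_force: [0.4, 0.0, 0.9]
gripper_width: 0.155
```

```bash
cat > rail.py <<'E'
from h import *
import sys
tag=sys.argv[1]
for n,d in(('top',0),('side',2.3)):
    c=shot(n,n+tag);f=tof(cloud(c));x,y,z=f[...,0]+d,f[...,1]+d,f[...,2]
    R=(x<-1)&(x>-110)&(z>9)&(z<16)&(y>-100);e=[]
    for yy in np.arange(-80,290,10):
        s=x[R&(y>=yy)&(y<yy+10)]
        if len(s)>10:e.append((yy+5,s.min(),s.max()))
    e=np.array(e)
    for k in(1,2):
        g=abs(e[:,k]-np.median(e[:,k]))<12;p=np.polyfit(e[g,0],e[g,k],1);r=e[:,k]-np.polyval(p,e[:,0]);g=abs(r)<2;p=np.polyfit(e[g,0],e[g,k],1);print(n,'edge',k,p,g.sum(),'x at end/lug/far',np.polyval(p,[-20,100,300]))
    R2=(abs(z-12)<3)&(x<-20)&(x>-60)&(y>-95);print(n,'y ends',np.percentile(y[R2],[.3,1]),np.percentile(y[R2],[99,99.7]))
E
python3 rail.py 9; python3 -c "
from h import *
go(-45,96.3,20,96.4)"
```

```text
top edge 1 [ -0.0388 -75.6741] 32 x at end/lug/far [-74.899  -79.5494 -87.3001]
top edge 2 [-0.0363 -6.6247] 12 x at end/lug/far [ -5.898  -10.2584 -17.5256]
top y ends [-71.3941 -21.903 ] [314.2915 315.5034]
side edge 1 [ -0.0363 -75.816 ] 32 x at end/lug/far [-75.0908 -79.4421 -86.6943]
side edge 2 [-0.0434 -5.9912] 16 x at end/lug/far [ -5.1242 -10.3263 -18.9966]
side y ends [-92.9006 -23.225 ] [ 419.7783 1431.5503]
t 9.45 tcp fence [-42.2407  96.3076  23.9325] yaw 96.49 F [-0.0881  1.5692  2.2168] w 13.3 -> shift [-0.0028  0.0039  0.0001] turn 0.0015
```

```bash
python3 -c "
from h import *
for n,d in(('top6',0),('side6',2.3),('top9',0),('side9',2.3)):
    c=load(n);f=tof(cloud(c));x,y,z=f[...,0]+d,f[...,1]+d,f[...,2]
    m=(x>-50)&(x<-15)&(z>4)&(z<18)&(y<-70)&(y>-135);print(n,m.sum(),np.sort(y[m])[-12:])
im=cv2.imread('pics/side9.png');cv2.imwrite('pics/side9z.png',cv2.resize(im[150:230,210:310],None,fx=8,fy=7,interpolation=cv2.INTER_CUBIC))
c=load('side9')
for y in(-107.7,-99.7,-83.7): print(y,(proj(c,tow([-35-2.3,y-2.3,8]))-[210,150])*[8,7])
"
```

```text
top6 56 [-97.2699 -95.719  -95.3732 -95.0602 -94.6171 -94.1226 -93.4798 -93.0746
 -92.729  -92.3217 -91.86   -82.8138]
side6 84 [-97.4525 -96.1789 -96.0591 -95.9124 -95.9026 -94.987  -94.5598 -94.5125
 -94.2971 -92.9456 -91.853  -91.7588]
top9 58 [-97.3261 -95.7498 -95.4131 -94.9992 -94.6066 -94.1888 -93.4714 -93.1109
 -92.7463 -92.2536 -91.8133 -88.5637]
side9 79 [-95.5033 -95.3593 -95.0074 -94.7599 -94.7049 -94.5794 -94.5032 -94.0651
 -93.7739 -92.6022 -92.0428 -91.966 ]
-107.7 [415.9682 329.2642]
-99.7 [396.4305 319.1652]
-83.7 [357.8444 299.2201]
```

View pics/side9z.png

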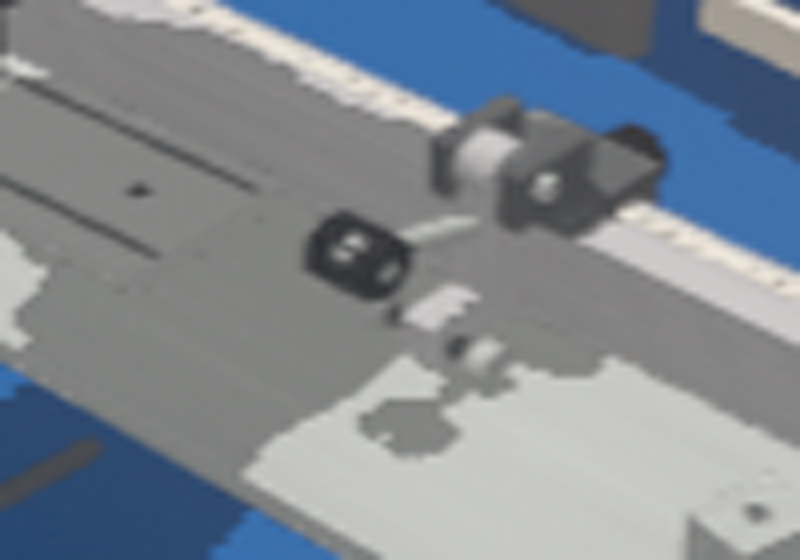

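```bash
python3 -c "
from h import *
go(-35.5,76,23)"
```

```text
t 9.45 tcp fence [-42.2407  96.3076  23.9325] yaw 96.49 F [-0.0881  1.5692  2.2168] w 13.3 -> shift [ 0.0059  0.0009 -0.0206] turn 0.0399
```

step_arm --targets '[{"x": 0.001,"y": 0,"z": -0.003,"turn": 0.01},{"x": 0.0024,"y": 0,"z": -0.008,"turn": 0.02},{"x": 0.0038,"y": 0,"z": -0.013,"turn": 0.03},{"x": 0.0052,"y": 0,"z": -0.018,"turn": 0.04},{"x": 0.0059,"y": 0,"z": -0.0206,"turn": 0.04}]'

```text
time: 9.95
ee_pos: [0.5838, 0.1187, 0.0359]
eef_rot: [[0.997, -0.0, -0.074], [0.074, 0.003, 0.997], [-0.0, -1.0, 0.003]]
wrist_force: [-1.9, 6.8, 4.6]
gripper_width: 0.157
```

```bash
python3 -c "
from h import *
go(-35.5,76,23)"; python3 rail.py 10
```

```text
t 9.95 tcp fence [-36.0708  77.1609  23.9285] yaw 94.24 F [-1.4217  6.9158  4.5994] w 13.4 -> shift [ 0.0006  0.0009 -0.0012] turn 0.0006
top edge 1 [ -0.0012 -72.9184] 34 x at end/lug/far [-72.8934 -73.0433 -73.2932]
top edge 2 [-0.001  -3.8071] 17 x at end/lug/far [-3.7869 -3.9079 -4.1096]
top y ends [-92.4089 -41.1492] [277.5433 280.9161]
side edge 1 [ -0.0023 -72.9585] 32 x at end/lug/far [-72.9135 -73.1838 -73.6344]
side edge 2 [-0.0024 -3.3429] 23 x at end/lug/far [-3.2941 -3.5869 -4.0748]
side y ends [-91.83   -41.6263] [ 419.7342 1431.9081]
```

Rail is now parallel (slope ~0.001–0.002), about 3.5 mm off the fence, with its end near y=-43. I'll unload the bed slightly and slide on, stopping well short of the screw (~-92).

step_arm --targets '[{"x": 0,"y": -0.0005,"z": -0.005,"turn": 0},{"x": 0.0005,"y": -0.0007,"z": -0.012,"turn": 0},{"x": 0.001,"y": -0.0007,"z": -0.019,"turn": 0},{"x": 0.0015,"y": -0.0007,"z": -0.026,"turn": 0},{"x": 0.002,"y": -0.0007,"z": -0.031,"turn": 0}]'

```text
time: 10.55
ee_pos: [0.5882, 0.0858, 0.036]
eef_rot: [[0.997, -0.0, -0.072], [0.072, 0.0, 0.997], [-0.0, -1.0, 0.0]]
wrist_force: [-0.1, 2.6, -1.0]
gripper_width: 0.158
```

```bash
python3 -c "
from h import *
go(-32.5,28,23);print(ctrl.get_obs()['ft_torque'])"; python3 rail.py 11;python3 -c "
from h import *
go(-32.5,28,23);print(ctrl.get_obs()['ft_torque'])"
```

```text
t 10.55 tcp fence [-34.1486  43.9467  23.9844] yaw 94.15 F [ 0.0692  2.6471 -1.0051] w 13.5 -> shift [ 0.0017  0.001  -0.0159] turn -0.0008
[0.5229 0.0516 0.0609]
top edge 1 [  0.0009 -71.2341] 30 x at end/lug/far [-71.2528 -71.1401 -70.9523]
top edge 2 [  0.0458 -29.1792] 3 x at end/lug/far [-30.0961 -24.595  -15.4265]
top y ends [-75.5114 -74.0542] [208.0974 214.045 ]
side edge 1 [  0.0004 -71.0306] 33 x at end/lug/far [-71.0386 -70.9906 -70.9106]
side edge 2 [-0.0022 -2.5124] 20 x at end/lug/far [-2.4677 -2.7362 -3.1838]
side y ends [-90.9289 -76.0836] [ 421.6446 1427.8217]
t 10.65 tcp fence [-34.0427  43.0874  23.9784] yaw 94.1 F [-0.9317 -1.2873 -1.1201] w 13.3 -> shift [ 0.0016  0.001  -0.0151] turn -0.0017
[-0.1504 -0.0905  0.0992]
```

step_arm --targets '[{"x": 0.0005,"y": 0,"z": -0.001,"turn": 0},{"x": 0.001,"y": 0,"z": -0.002,"turn": 0},{"x": 0.0015,"y": 0,"z": -0.003,"turn": 0},{"x": 0.0015,"y": 0,"z": -0.003,"turn": 0}]'

```text
time: 11.05
ee_pos: [0.5895, 0.0839, 0.036]
eef_rot: [[0.997, -0.001, -0.074], [0.074, 0.0, 0.997], [-0.001, -1.0, 0.0]]
wrist_force: [-2.2, 2.0, -0.1]
gripper_width: 0.159
```

```bash
python3 -c "
from h import *
go(-32.5,28,23);print(ctrl.get_obs()['ft_torque'])"
```

```text
t 11.05 tcp fence [-32.9436  42.0191  23.9912] yaw 94.22 F [-2.0797  2.2028 -0.1116] w 13.5 -> shift [ 0.0004  0.001  -0.014 ] turn 0.0004
[0.3173 0.4574 0.1779]
```

step_arm --targets '[{"x": 0.0005,"y": 0,"z": -0.001,"turn": 0},{"x": 0.001,"y": 0,"z": -0.002,"turn": 0},{"x": 0.001,"y": 0,"z": -0.002,"turn": 0}]'

```text
time: 11.35
ee_pos: [0.5906, 0.0827, 0.036]
eef_rot: [[0.997, -0.001, -0.074], [0.074, 0.002, 0.997], [-0.001, -1.0, 0.002]]
wrist_force: [-2.9, 5.4, -0.4]
gripper_width: 0.158
```

```bash
python3 -c "
from h import *
go(-32.5,28,23);print(ctrl.get_obs()['ft_torque'])"
```

```text
t 11.35 tcp fence [-31.9585  40.6828  24.0009] yaw 94.22 F [-2.4984  5.5781 -0.3701] w 13.4 -> shift [-0.0005  0.001  -0.0127] turn 0.0003
[0.6912 0.4942 0.0518]
```

step_arm --targets '[{"x": 0.0005,"y": 0,"z": 0,"turn": 0},{"x": 0.001,"y": 0,"z": 0,"turn": 0},{"x": 0.001,"y": 0,"z": 0,"turn": 0}]'

```text
time: 11.65
ee_pos: [0.5905, 0.0827, 0.036]
eef_rot: [[0.997, -0.003, -0.074], [0.074, 0.001, 0.997], [-0.003, -1.0, 0.002]]
wrist_force: [-5.5, 4.0, 2.8]
gripper_width: 0.159
```

```bash
python3 -c "
from h import *
go(-32.5,28,23);print(ctrl.get_obs()['ft_torque'])"
```

```text
t 11.65 tcp fence [-31.9846  40.7261  23.9936] yaw 94.22 F [-5.2252  4.3782  2.7894] w 13.5 -> shift [-0.0005  0.001  -0.0127] turn 0.0004
[0.6346 0.968  0.0816]
```

step_arm --targets '[{"x": 0.0005,"y": 0,"z": 0,"turn": 0},{"x": 0.001,"y": 0,"z": 0,"turn": 0},{"x": 0.001,"y": 0,"z": 0,"turn": 0}]'

```text
time: 11.95
ee_pos: [0.5906, 0.0827, 0.0361]
eef_rot: [[0.997, -0.004, -0.074], [0.074, 0.001, 0.997], [-0.004, -1.0, 0.001]]
wrist_force: [-7.9, 3.8, 5.7]
gripper_width: 0.16
```

```bash
python3 -c "
from h import *
go(-32.5,28,23);print(ctrl.get_obs()['ft_torque'])"; python3 rail.py 12
```

```text
t 11.95 tcp fence [-31.9015  40.675   24.0587] yaw 94.22 F [-7.6081  4.3198  5.705 ] w 13.6 -> shift [-0.0006  0.001  -0.0127] turn 0.0004
[ 0.5613  1.4304 -0.0065]
top edge 1 [ -0.0007 -69.0693] 30 x at end/lug/far [-69.0549 -69.1414 -69.2856]
top edge 2 [-0.0031 -3.528 ] 3 x at end/lug/far [-3.4664 -3.8359 -4.4516]
top y ends [-91.9357 -77.5955] [202.552  208.6346]
side edge 1 [  0.0026 -69.2562] 33 x at end/lug/far [-69.3089 -68.993  -68.4666]
side edge 2 [ 0.003  -2.0443] 23 x at end/lug/far [-2.1046 -1.7428 -1.1397]
side y ends [-80.2684 -77.9046] [ 418.2314 1432.1504]
```

Fence contact: x is stuck and Fx is -7.6 N, with yaw moment near 0, so the rail is flush along its length. I'll ease the press and creep toward the screw.

step_arm --targets '[{"x": -0.0008,"y": 0,"z": -0.001,"turn": 0},{"x": -0.001,"y": 0,"z": -0.003,"turn": 0},{"x": -0.001,"y": 0,"z": -0.005,"turn": 0},{"x": -0.001,"y": 0,"z": -0.006,"turn": 0},{"x": -0.001,"y": 0,"z": -0.007,"turn": 0}]'

```text
time: 12.55
ee_pos: [0.591, 0.0769, 0.036]
eef_rot: [[0.997, -0.003, -0.074], [0.074, 0.004, 0.997], [-0.002, -1.0, 0.004]]
wrist_force: [-6.0, 7.8, 2.7]
gripper_width: 0.162
```

```bash
python3 -c "
from h import *
go(-32.5,28,23);print(ctrl.get_obs()['ft_torque'])"
```

```text
t 12.55 tcp fence [-31.9618  34.9243  24.0071] yaw 94.26 F [-5.3849  8.2111  2.7188] w 13.7 -> shift [-0.0005  0.001  -0.0069] turn 0.0011
[1.1633 1.0044 0.019 ]
```

step_arm --targets '[{"x": -0.0008,"y": -0.0004,"z": -0.0005,"turn": 0},{"x": -0.0008,"y": -0.0004,"z": -0.001,"turn": 0},{"x": -0.0008,"y": -0.0004,"z": -0.0015,"turn": 0}]'

```text
time: 12.85
ee_pos: [0.5913, 0.0735, 0.0361]
eef_rot: [[0.997, -0.001, -0.073], [0.073, 0.0, 0.997], [-0.001, -1.0, 0.0]]
wrist_force: [-2.6, 1.4, -4.0]
gripper_width: 0.156
```

step_arm --targets '[{"x": 0,"y": 0,"z": -0.0005,"turn": 0},{"x": 0,"y": 0,"z": -0.001,"turn": 0},{"x": 0,"y": 0,"z": -0.0015,"turn": 0}]'

```text
time: 13.15
ee_pos: [0.5914, 0.0718, 0.0361]
eef_rot: [[0.997, -0.001, -0.073], [0.073, -0.0, 0.997], [-0.001, -1.0, 0.0]]
wrist_force: [-3.4, 2.0, -4.7]
gripper_width: 0.154
```

```bash
python3 -c "
from h import *
go(-32.5,28,23);print(ctrl.get_obs()['ft_torque'])"
```

```text
t 13.15 tcp fence [-31.9051  29.7454  24.1414] yaw 94.19 F [-3.2159  2.1967 -4.6942] w 13.1 -> shift [-0.0006  0.0011 -0.0017] turn -0.0002
[0.3799 0.6468 0.0855]
```

step_arm --targets '[{"x": 0,"y": 0.0003,"z": -0.0003,"turn": 0},{"x": 0,"y": 0.0003,"z": -0.0006,"turn": 0},{"x": 0,"y": 0.0003,"z": -0.0008,"turn": 0}]'

```text
time: 13.45
ee_pos: [0.5915, 0.0713, 0.0361]
eef_rot: [[0.997, -0.001, -0.073], [0.073, 0.001, 0.997], [-0.001, -1.0, 0.001]]
wrist_force: [-4.1, 3.0, -3.9]
gripper_width: 0.157
```

step_arm --targets '[{"x": 0,"y": 0,"z": -0.0003,"turn": 0},{"x": 0,"y": 0,"z": -0.0005,"turn": 0},{"x": 0,"y": 0,"z": -0.0008,"turn": 0}]'

```text
time: 13.75
ee_pos: [0.5915, 0.0706, 0.0361]
eef_rot: [[0.997, -0.001, -0.073], [0.073, 0.001, 0.997], [-0.001, -1.0, 0.001]]
wrist_force: [-3.7, 4.2, -4.3]
gripper_width: 0.16
```

```bash
python3 -c "
from h import *
go(-32.5,28,23);print(ctrl.get_obs()['ft_torque'])"
```

```text
t 13.75 tcp fence [-31.8879  28.5545  24.0671] yaw 94.2 F [-3.4124  4.5005 -4.267 ] w 13.6 -> shift [-0.0006  0.0011 -0.0006] turn 0.0
[0.4771 0.8072 0.044 ]
```

step_arm --targets '[{"x": 0,"y": 0.0002,"z": -0.0003,"turn": 0},{"x": 0,"y": 0.0002,"z": -0.0006,"turn": 0},{"x": 0,"y": 0.0002,"z": -0.0008,"turn": 0}]'

```text
time: 14.05
ee_pos: [0.5916, 0.0703, 0.036]
eef_rot: [[0.997, -0.001, -0.074], [0.074, 0.002, 0.997], [-0.001, -1.0, 0.002]]
wrist_force: [-5.0, 4.0, -3.2]
gripper_width: 0.158
```

step_arm --targets '[{"x": 0,"y": 0,"z": -0.0003,"turn": 0},{"x": 0,"y": 0,"z": -0.0005,"turn": 0},{"x": 0,"y": 0,"z": -0.0008,"turn": 0}]'

```text
time: 14.35
ee_pos: [0.5915, 0.0703, 0.0361]
eef_rot: [[0.997, -0.001, -0.074], [0.074, 0.003, 0.997], [-0.001, -1.0, 0.003]]
wrist_force: [-6.3, 7.3, -2.1]
gripper_width: 0.162
```

```bash
python3 -c "
from h import *
go(-32.5,28,23);print(ctrl.get_obs()['ft_torque'])"
```

```text
t 14.35 tcp fence [-31.9119  28.2656  24.0513] yaw 94.24 F [-5.7995  7.7121 -2.129 ] w 13.7 -> shift [-0.0006  0.0011 -0.0003] turn 0.0007
[ 1.1313  0.8878 -0.034 ]
```

Motion stopped at TCP y=28.3 while Fy rose to 7.7 N, so the end is at -91.7, agreeing with the camera estimate of the tip (-92). I'll hold it there and look.

step_arm --targets '[{"x": 0,"y": 0,"z": -0.0003,"turn": 0},{"x": 0,"y": 0,"z": -0.0003,"turn": 0},{"x": 0,"y": 0,"z": -0.0003,"turn": 0},{"x": 0,"y": 0,"z": -0.0003,"turn": 0},{"x": 0,"y": 0,"z": -0.0003,"turn": 0}]'

```text
time: 14.85
ee_pos: [0.5915, 0.0703, 0.036]
eef_rot: [[0.997, -0.001, -0.074], [0.074, 0.004, 0.997], [-0.001, -1.0, 0.004]]
wrist_force: [-4.7, 8.1, -1.3]
gripper_width: 0.16
```

```bash
python3 rail.py 13;python3 -c "
from h import *
go(-32.5,28,23);print(ctrl.get_obs()['ft_torque'])
im=cv2.imread('pics/side13.png');cv2.imwrite('pics/side13z.png',cv2.resize(im[120:230,180:310],None,fx=6,fy=5.4,interpolation=cv2.INTER_CUBIC))
im=cv2.imread('pics/top13.png');cv2.imwrite('pics/top13z.png',cv2.resize(im[120:220,180:310],None,fx=6,fy=6,interpolation=cv2.INTER_CUBIC))"
```

```text
top edge 1 [  0.0001 -69.0977] 27 x at end/lug/far [-69.0998 -69.0872 -69.0663]
top edge 2 [  0.0345 -23.6498] 4 x at end/lug/far [-24.3389 -20.2047 -13.3144]
top y ends [-92.3055 -89.5551] [176.1797 179.9548]
side edge 1 [  0.0017 -69.333 ] 33 x at end/lug/far [-69.3678 -69.1589 -68.8107]
side edge 2 [-0.0025 -1.8917] 24 x at end/lug/far [-1.8424 -2.1381 -2.631 ]
side y ends [-92.5589 -90.8983] [ 419.0424 1428.8079]
t 14.95 tcp fence [-31.8894  28.2394  24.0634] yaw 94.25 F [-4.1776  7.7491 -1.7411] w 13.7 -> shift [-0.0006  0.0011 -0.0002] turn 0.0009
[ 1.1235  0.8888 -0.0245]
```

View pics/side13z.png

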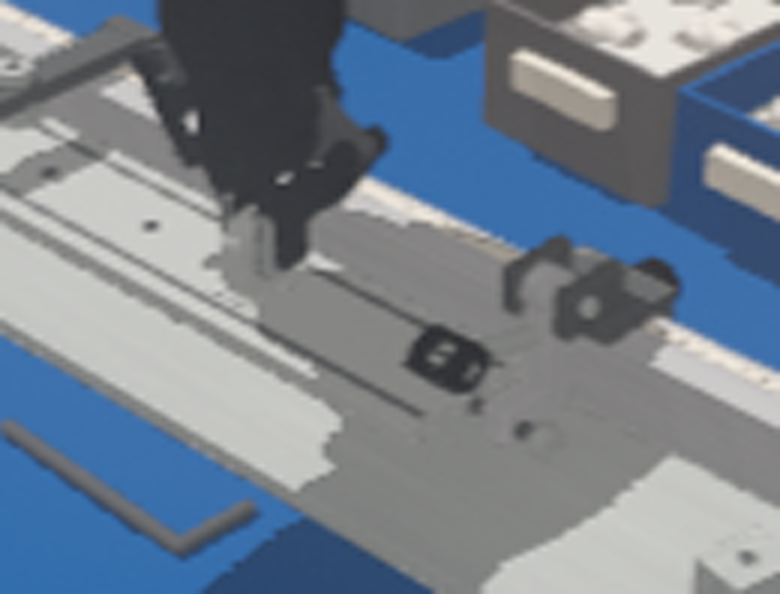

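View pics/top13z.png

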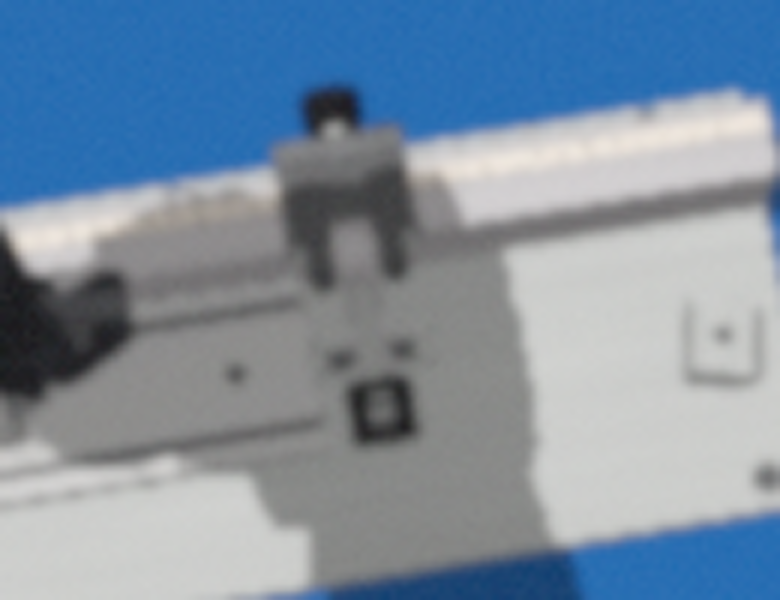

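Rail end meets the leaf's screw at (322,410) top crop; the rail is flush, and the setting block and hex key are undisturbed. I'll hold a little longer, then ease part of the press before opening.

step_arm --targets '[{"x": 0,"y": 0.0003,"z": 0,"turn": 0},{"x": 0,"y": 0.0003,"z": 0,"turn": 0},{"x": 0,"y": 0.0003,"z": 0,"turn": 0},{"x": 0,"y": 0.0003,"z": 0,"turn": 0},{"x": 0,"y": 0.0003,"z": 0,"turn": 0}]'

```text
time: 15.45
ee_pos: [0.5915, 0.0703, 0.036]
eef_rot: [[0.997, -0.001, -0.074], [0.074, 0.004, 0.997], [-0.001, -1.0, 0.004]]
wrist_force: [-7.0, 7.3, -1.3]
gripper_width: 0.157
```

step_arm --targets '[{"x": -0.0002,"y": 0,"z": 0.0003,"turn": 0},{"x": -0.0004,"y": 0,"z": 0.0006,"turn": 0},{"x": -0.0004,"y": 0,"z": 0.0006,"turn": 0}]'

```text
time: 15.75
ee_pos: [0.5915, 0.0702, 0.036]
eef_rot: [[0.997, -0.0, -0.074], [0.074, 0.002, 0.997], [-0.0, -1.0, 0.002]]
wrist_force: [-4.8, 6.2, -2.2]
gripper_width: 0.157
```

```bash
python3 -c "
from h import *
go(-32.5,28,23);print(ctrl.get_obs()['ft_torque'])"
```

```text
t 15.75 tcp fence [-31.9086  28.23    24.0339] yaw 94.23 F [-4.3165  6.4981 -2.166 ] w 13.4 -> shift [-0.0006  0.001  -0.0002] turn 0.0006
[ 0.9155  0.855  -0.0172]
```

step_arm --targets '[{"x": 0,"y": 0,"z": 0,"turn": 0},{"x": 0,"y": 0,"z": 0,"turn": 0},{"x": 0,"y": 0,"z": 0,"turn": 0},{"x": 0,"y": 0,"z": 0,"turn": 0}]' --jaw 0

```text
time: 16.15
ee_pos: [0.5932, 0.0686, 0.0366]
eef_rot: [[0.997, 0.002, -0.073], [0.073, -0.0, 0.997], [0.002, -1.0, -0.001]]
wrist_force: [-0.2, -0.1, 0.9]
gripper_width: 0.499
```

```bash
python3 -c "
from h import *
go(-32.5,28,150)"; python3 rail.py 14
```

```text
t 16.15 tcp fence [-30.391   26.4645  24.5835] yaw 94.16 F [-0.1818 -0.1229  0.8544] w 42.4 -> shift [-0.0018 -0.1254  0.0015] turn -0.0006
top edge 1 [  0.0014 -69.1581] 27 x at end/lug/far [-69.1869 -69.014  -68.7257]
top edge 2 [  0.0341 -25.1938] 7 x at end/lug/far [-25.8753 -21.7863 -14.9714]
top y ends [-92.334  -89.9161] [176.5992 179.2316]
side edge 1 [ -0.0004 -69.1277] 32 x at end/lug/far [-69.1193 -69.17   -69.2544]
side edge 2 [-0.0077 -1.914 ] 16 x at end/lug/far [-1.76   -2.6842 -4.2245]
side y ends [-92.6485 -90.1503] [ 422.2202 1434.1217]
```

step_arm --targets '[{"x": 0,"y": -0.015,"z": 0.001,"turn": 0},{"x": 0,"y": -0.04,"z": 0.001,"turn": 0},{"x": 0,"y": -0.065,"z": 0.001,"turn": 0},{"x": 0,"y": -0.085,"z": 0.001,"turn": 0},{"x": 0,"y": -0.1,"z": 0.001,"turn": 0}]'

```text
time: 16.75
ee_pos: [0.5926, 0.0698, 0.1376]
eef_rot: [[0.997, 0.002, -0.073], [0.073, -0.0, 0.997], [0.002, -1.0, -0.0]]
wrist_force: [0.2, 0.4, -0.6]
gripper_width: 0.502
```

```bash
python3 -c "
from h import *
go(-73.5,-115,115)"; python3 rail.py 15
```

```text
t 16.75 tcp fence [-30.8493  27.7585 125.5734] yaw 94.19 F [ 0.2086  0.4247 -0.5643] w 42.7 -> shift [-0.0426  0.0105 -0.1428] turn -0.0003
top edge 1 [  0.0003 -69.0743] 33 x at end/lug/far [-69.0806 -69.0431 -68.9806]
top edge 2 [-0.0001 -1.5093] 31 x at end/lug/far [-1.5078 -1.5168 -1.5319]
top y ends [-91.683  -89.2568] [245.1678 246.9656]
side edge 1 [ -0.0003 -69.1848] 33 x at end/lug/far [-69.1792 -69.2128 -69.2687]
side edge 2 [-0.0008 -1.7948] 24 x at end/lug/far [-1.7797 -1.8703 -2.0213]
side y ends [-93.7964 -90.5339] [ 421.3008 1435.6569]
```

step_arm --targets '[{"x": -0.009,"y": 0,"z": -0.03,"turn": 0},{"x": -0.02,"y": 0,"z": -0.068,"turn": 0},{"x": -0.032,"y": 0,"z": -0.106,"turn": 0},{"x": -0.04,"y": 0,"z": -0.133,"turn": 0},{"x": -0.0426,"y": 0.005,"z": -0.1428,"turn": 0}]'

```text
time: 17.35
ee_pos: [0.5592, -0.078, 0.1302]
eef_rot: [[0.998, -0.0, -0.07], [0.07, -0.001, 0.998], [-0.0, -1.0, -0.001]]
wrist_force: [-0.7, 0.8, -1.4]
gripper_width: 0.502
```

step_arm --targets '[{"x": 0,"y": 0.002,"z": 0,"turn": 0},{"x": 0,"y": 0.005,"z": 0,"turn": 0}]'

```text
time: 17.55
ee_pos: [0.5596, -0.0747, 0.1249]
eef_rot: [[0.997, -0.001, -0.074], [0.074, 0.001, 0.997], [-0.001, -1.0, 0.001]]
wrist_force: [-0.6, 0.2, -0.2]
gripper_width: 0.503
```

```bash
python3 -c "
from h import *
go(-73.5,-115,52)"
```

```text
t 17.55 tcp fence [ -74.4193 -113.9623  112.942 ] yaw 94.22 F [-0.5524  0.2482 -0.198 ] w 42.8 -> shift [ 0.001   0.0609 -0.0011] turn 0.0003
```

step_arm --targets '[{"x": 0.0005,"y": 0.012,"z": -0.001,"turn": 0},{"x": 0.001,"y": 0.03,"z": -0.001,"turn": 0},{"x": 0.001,"y": 0.047,"z": -0.001,"turn": 0},{"x": 0.001,"y": 0.057,"z": -0.001,"turn": 0},{"x": 0.001,"y": 0.06,"z": -0.001,"turn": 0}]'

```text
time: 18.05
ee_pos: [0.5597, -0.0753, 0.0639]
eef_rot: [[0.997, -0.003, -0.074], [0.075, 0.001, 0.997], [-0.003, -1.0, 0.001]]
wrist_force: [0.6, 0.5, -0.4]
gripper_width: 0.502
```

step_arm --targets '[{"x": 0,"y": 0,"z": 0,"turn": 0},{"x": 0,"y": 0,"z": 0,"turn": 0},{"x": 0,"y": 0,"z": 0,"turn": 0},{"x": 0,"y": 0,"z": 0,"turn": 0}]' --jaw -1 --force 20

```text
time: 18.45
ee_pos: [0.5609, -0.0758, 0.0661]
eef_rot: [[0.997, 0.0, -0.074], [0.074, 0.001, 0.997], [0.001, -1.0, 0.001]]
wrist_force: [0.1, 4.2, -1.3]
gripper_width: 0.272
```

```bash
python3 -c "
from h import *
go(-73.5,-115,51)
g0=np.array(grip(0.));
for th in np.arange(0,2.31,.1):
    g=np.array(grip(th));print(round(th,2),round((g-g0)[0]/1000,4),round(-(g-g0)[1]/1000,4))
"
```

```text
t 18.45 tcp fence [ -73.1707 -115.1425   54.0779] yaw 94.22 F [ 0.4404  4.15   -1.254 ] w 23.1 -> shift [-0.0003  0.0031  0.0001] turn 0.0004
0.0 0.0 -0.0
0.1 -0.0002 -0.006
0.2 0.0002 -0.012
0.3 0.0012 -0.018
0.4 0.0028 -0.0238
0.5 0.0049 -0.0294
0.6 0.0077 -0.0348
0.7 0.0109 -0.0398
0.8 0.0146 -0.0446
0.9 0.0188 -0.0489
1.0 0.0234 -0.0528
1.1 0.0283 -0.0562
1.2 0.0336 -0.0591
1.3 0.0391 -0.0615
1.4 0.0449 -0.0633
1.5 0.0508 -0.0645
1.6 0.0568 -0.0651
1.7 0.0628 -0.0651
1.8 0.0688 -0.0646
1.9 0.0747 -0.0634
2.0 0.0804 -0.0616
2.1 0.086 -0.0593
2.2 0.0913 -0.0565
2.3 0.0962 -0.0531
```

step_arm --targets '[{"x": -0.0002,"y": -0.006,"z": 0,"turn": 0},{"x": 0.0002,"y": -0.012,"z": 0,"turn": 0},{"x": 0.0012,"y": -0.018,"z": 0,"turn": 0},{"x": 0.0028,"y": -0.0238,"z": 0,"turn": 0},{"x": 0.0049,"y": -0.0294,"z": 0,"turn": 0}]'

```text
time: 18.95
ee_pos: [0.5662, -0.0754, 0.096]
eef_rot: [[0.997, 0.001, -0.074], [0.074, 0.002, 0.997], [0.001, -1.0, 0.001]]
wrist_force: [2.3, 5.3, -4.5]
gripper_width: 0.278
```

step_arm --targets '[{"x": 0.0028,"y": -0.0054,"z": 0,"turn": 0},{"x": 0.006,"y": -0.0104,"z": 0,"turn": 0},{"x": 0.0097,"y": -0.0152,"z": 0,"turn": 0},{"x": 0.0139,"y": -0.0195,"z": 0,"turn": 0},{"x": 0.0185,"y": -0.0234,"z": 0,"turn": 0}]'

```text
time: 19.45
ee_pos: [0.5844, -0.0741, 0.1187]
eef_rot: [[0.997, 0.0, -0.074], [0.074, 0.001, 0.997], [0.0, -1.0, 0.001]]
wrist_force: [2.7, 5.0, -8.4]
gripper_width: 0.276
```

step_arm --targets '[{"x": 0.0049,"y": -0.0034,"z": 0,"turn": 0},{"x": 0.0102,"y": -0.0063,"z": 0,"turn": 0},{"x": 0.0157,"y": -0.0087,"z": 0,"turn": 0},{"x": 0.0215,"y": -0.0105,"z": 0,"turn": 0},{"x": 0.0274,"y": -0.0117,"z": 0,"turn": 0}]'

```text
time: 19.95
ee_pos: [0.6104, -0.0722, 0.1301]
eef_rot: [[0.997, -0.003, -0.073], [0.073, 0.001, 0.997], [-0.003, -1.0, 0.001]]
wrist_force: [-1.4, 5.1, -5.4]
gripper_width: 0.275
```

```bash
python3 -c "
from h import *
go(-73.5,-115,51)"
```

```text
t 19.95 tcp fence [ -23.5584 -115.185   118.0787] yaw 94.21 F [-1.0752  5.1482 -5.4497] w 23.4 -> shift [-0.0497  0.0672  0.0001] turn 0.0001
```

step_arm --targets '[{"x": 0.006,"y": -0.0006,"z": 0,"turn": 0},{"x": 0.012,"y": -0.0006,"z": 0,"turn": 0},{"x": 0.018,"y": -0.0001,"z": 0,"turn": 0},{"x": 0.0239,"y": 0.0011,"z": 0,"turn": 0},{"x": 0.0296,"y": 0.0029,"z": 0,"turn": 0}]'

```text
time: 20.45
ee_pos: [0.6401, -0.07, 0.1277]
eef_rot: [[0.997, -0.002, -0.073], [0.073, 0.001, 0.997], [-0.002, -1.0, 0.001]]
wrist_force: [-3.4, 5.6, -0.4]
gripper_width: 0.273
```

step_arm --targets '[{"x": 0.0028,"y": 0.0011,"z": 0,"turn": 0},{"x": 0.0056,"y": 0.0023,"z": 0,"turn": 0},{"x": 0.0083,"y": 0.0037,"z": 0,"turn": 0},{"x": 0.0109,"y": 0.0051,"z": 0,"turn": 0}]'

```text
time: 20.85
ee_pos: [0.651, -0.0692, 0.1227]
eef_rot: [[0.997, -0.002, -0.073], [0.073, 0.001, 0.997], [-0.002, -1.0, 0.001]]
wrist_force: [-3.7, 5.6, -1.5]
gripper_width: 0.27
```

```bash
python3 -c "
from h import *
go(-73.5,-115,51)"
```

```text
t 20.85 tcp fence [  17.1462 -115.1417  110.7209] yaw 94.21 F [-3.2534  5.8667 -1.4907] w 23.0 -> shift [-0.0905  0.0599  0.0001] turn 0.0002
```

step_arm --targets '[{"x": 0.0013,"y": 0.0008,"z": 0,"turn": 0},{"x": 0.0025,"y": 0.0017,"z": 0,"turn": 0},{"x": 0.0025,"y": 0.0017,"z": 0,"turn": 0}]'

```text
time: 21.15
ee_pos: [0.652, -0.0691, 0.1221]
eef_rot: [[0.997, -0.004, -0.073], [0.073, 0.0, 0.997], [-0.004, -1.0, 0.001]]
wrist_force: [-8.0, 6.2, 6.7]
gripper_width: 0.273
```

```bash
python3 -c "
from h import *
go(-73.5,-115,51)"
```

```text
t 21.15 tcp fence [  18.1901 -115.1585  110.0603] yaw 94.2 F [-7.489   6.7932  6.6641] w 23.2 -> shift [-0.0915  0.0594  0.0001] turn 0.0
```

step_arm --targets '[{"x": 0.001,"y": 0.0008,"z": 0,"turn": 0},{"x": 0.002,"y": 0.0015,"z": 0,"turn": 0},{"x": 0.002,"y": 0.0015,"z": 0,"turn": 0}]'

```text
time: 21.45
ee_pos: [0.6521, -0.0691, 0.1219]
eef_rot: [[0.997, -0.007, -0.073], [0.073, -0.0, 0.997], [-0.007, -1.0, 0.0]]
wrist_force: [-17.1, 5.1, 17.4]
gripper_width: 0.272
```

```bash
python3 -c "
from h import *
go(-73.5,-115,51)"
```

```text
t 21.45 tcp fence [  18.3031 -115.1683  109.8921] yaw 94.19 F [-16.6961   6.3168  17.409 ] w 23.1 -> shift [-0.0914  0.0595  0.0001] turn -0.0002
```

Up end stop: x travel is 91.4 mm, as expected for 2.2 rad, and the force rises to 24 N with no motion. I'll ease off, open and leave upward.

step_arm --targets '[{"x": -0.001,"y": -0.001,"z": 0,"turn": 0},{"x": -0.0025,"y": -0.002,"z": 0,"turn": 0},{"x": -0.0025,"y": -0.002,"z": 0,"turn": 0}]'

```text
time: 21.75
ee_pos: [0.652, -0.0691, 0.1221]
eef_rot: [[0.997, -0.003, -0.073], [0.073, 0.001, 0.997], [-0.003, -1.0, 0.001]]
wrist_force: [-5.7, 5.5, 2.6]
gripper_width: 0.271
```

step_arm --targets '[{"x": 0,"y": 0,"z": 0,"turn": 0},{"x": 0,"y": 0,"z": 0,"turn": 0},{"x": 0,"y": 0,"z": 0,"turn": 0},{"x": 0,"y": 0,"z": 0,"turn": 0}]' --jaw 0.1

```text
time: 22.15
ee_pos: [0.6545, -0.0703, 0.1216]
eef_rot: [[0.997, 0.001, -0.073], [0.073, -0.001, 0.997], [0.001, -1.0, -0.001]]
wrist_force: [-0.8, 0.7, 0.1]
gripper_width: 0.551
```

step_arm --targets '[{"x": 0,"y": -0.015,"z": 0,"turn": 0},{"x": 0,"y": -0.04,"z": 0,"turn": 0},{"x": 0,"y": -0.07,"z": 0,"turn": 0},{"x": 0,"y": -0.1,"z": 0,"turn": 0},{"x": 0,"y": -0.11,"z": 0.02,"turn": 0}]'

```text
time: 22.65
ee_pos: [0.6544, -0.0519, 0.2348]
eef_rot: [[0.998, 0.006, -0.07], [0.07, -0.002, 0.998], [0.006, -1.0, -0.003]]
wrist_force: [0.9, 0.3, 0.3]
gripper_width: 0.547
```

step_arm --targets '[{"x": -0.02,"y": 0,"z": 0.045,"turn": 0},{"x": -0.04,"y": 0,"z": 0.09,"turn": 0},{"x": -0.06,"y": 0,"z": 0.135,"turn": 0},{"x": -0.08,"y": 0,"z": 0.18,"turn": 0},{"x": -0.1,"y": 0,"z": 0.22,"turn": 0}]'

```text
time: 23.15
ee_pos: [0.5347, 0.165, 0.2304]
eef_rot: [[0.997, -0.001, -0.074], [0.074, 0.0, 0.997], [-0.001, -1.0, 0.0]]
wrist_force: [-0.1, 1.0, 0.1]
gripper_width: 0.549
```

step_arm --targets '[{"x": -0.03,"y": 0,"z": 0.04,"turn": 0},{"x": -0.06,"y": 0,"z": 0.08,"turn": 0},{"x": -0.08,"y": 0,"z": 0.12,"turn": 0},{"x": -0.08,"y": 0,"z": 0.15,"turn": 0},{"x": -0.08,"y": 0,"z": 0.16,"turn": 0}]'

```text
time: 23.65
ee_pos: [0.4432, 0.3192, 0.2306]
eef_rot: [[0.997, -0.0, -0.078], [0.078, 0.001, 0.997], [-0.0, -1.0, 0.001]]
wrist_force: [-0.5, -0.6, 1.1]
gripper_width: 0.551
```

```bash
python3 rail.py 20; python3 -c "
from h import *
go(-73.5,-115,51)
from scipy.optimize import least_squares
for n,dx in(('top20',0),('side20',2)):
    c=load(n);f=tof(cloud(c));x,y,z=f[...,0]+dx,f[...,1],f[...,2]
    br=c['pixels'].astype(int).max(-1)
    m=(x>6)&(x<40)&(z>108)&(y<-95)&(y>-135)&(br<70);X,Z=x[m],z[m]
    r=least_squares(lambda t:np.hypot(X-grip(t[0])[0],Z-grip(t[0])[1])-11,[2.1],loss='soft_l1');print(n,m.sum(),r.x)
im=cv2.imread('pics/side20.png');cv2.imwrite('pics/side20z.png',cv2.resize(im[100:260,120:340],None,fx=3.6,fy=3.6,interpolation=cv2.INTER_CUBIC))"
```

```text
top edge 1 [ -0.0009 -69.0732] 33 x at end/lug/far [-69.0561 -69.159  -69.3304]
top edge 2 [ 0.0003 -1.5189] 31 x at end/lug/far [-1.5243 -1.492  -1.4381]
top y ends [-90.2697 -87.9589] [415.2678 418.7543]
side edge 1 [ -0.0007 -68.7485] 33 x at end/lug/far [-68.7345 -68.8186 -68.9587]
side edge 2 [-0.0017 -1.6945] 27 x at end/lug/far [-1.6611 -1.861  -2.1941]
side y ends [-90.6846 -89.7633] [ 417.8117 1430.2206]
t 23.75 tcp fence [-160.5526  285.4511  218.4779] yaw 94.35 F [0.1401 0.6106 0.3512] w 47.1 -> shift [ 0.0861  0.1676 -0.4006] turn 0.0026
top20 49 [2.2042]
side20 81 [2.2069]
```

View pics/top20.png

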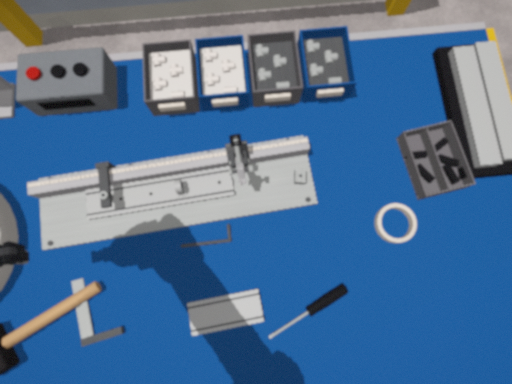

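View pics/side20z.png

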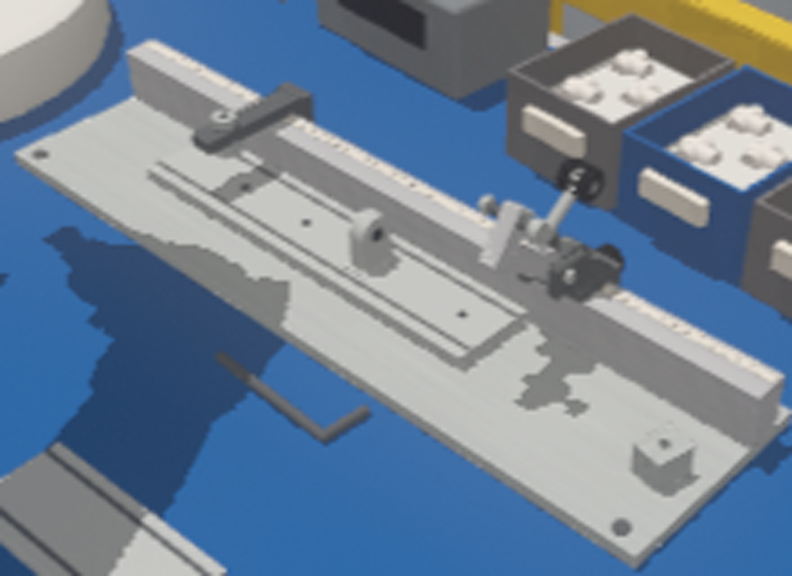

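All looks right: rail flush, stop up (2.20 rad), other things in place. I'll check that the rail hasn't shifted since gauging (frames 15 and 20) using image features.

```bash
python3 -c "
from h import *
a,b=[cv2.imread(f'pics/top{i}.png',0) for i in(15,20)]
for n in('top','side'):
    A,B=[cv2.cvtColor(cv2.imread(f'pics/{n}{i}.png'),cv2.COLOR_BGR2GRAY) for i in(15,20)]
    c=load(n+'20')
    for nm,p in(('hole',[-35,-72,12]),('hole2',[-35,128,12]),('lug',[-35,28,50]),('farend',[-35,247,12]),('screwhd bed',[-105,-265,0])):
        u,v=proj(c,tow(p)); u,v=int(round(u)),int(round(v)); r=9
        t=A[v-r:v+r+1,u-r:u+r+1]; s=B[v-r-4:v+r+5,u-r-4:u+r+5]
        m=cv2.matchTemplate(s,t,cv2.TM_CCOEFF_NORMED);_,mx,_,l=cv2.minMaxLoc(m)
        ph=cv2.phaseCorrelate(t.astype(np.float64),B[v-r:v+r+1,u-r:u+r+1].astype(np.float64),cv2.createHanningWindow((2*r+1,2*r+1),cv2.CV_64F))
        print(n,nm,(u,v),l[0]-4,l[1]-4,round(mx,3),ph)
for i in('15','20'):
  for n,d in(('top',0),('side',2.3)):
    f=tof(cloud(load(n+i)));q=f[(f[...,2]>25)&(f[...,0]<-15)&(f[...,0]>-60)&(f[...,1]>0)&(f[...,1]<60)&(f[...,2]<58)]+[d,d,0];print(n+i,'lug',len(q),np.percentile(q,2,0),np.percentile(q,98,0))
"
```

```text
top hole (223, 181) -1 0 0.875 ((0.058335722877195906, -0.19915708199533633), 1.01514954044703)
top hole2 (138, 195) 0 0 0.994 ((0.05862385109639412, -0.19234434697369807), 1.1257629022761688)
top lug (177, 185) 0 0 0.796 ((0.4498990731014967, -0.1557594909437583), 0.9444715350257306)
top farend (86, 204) 0 0 0.831 ((0.09168962530474012, -0.04430647041672309), 1.1103113646862557)
top screwhd bed (310, 198) 0 0 0.999 ((-0.008030687630967037, -0.041771647917427046), 1.0196580443586025)
side hole (251, 189) 4 -4 0.266 ((-1.0914423185231357, -0.3733442857325713), 0.9823238359811037)
side hole2 (198, 157) 0 0 1.0 ((0.035208021743590834, -0.010901075282554018), 0.991414013816296)
side lug (222, 160) 0 0 0.938 ((0.0580968609984005, -0.23571088924184913), 0.6443732719150961)
side farend (170, 141) 0 0 1.0 ((-0.0433926989958664, -0.023825774529436572), 0.9962438065012111)
side screwhd bed (295, 247) 0 0 1.0 ((-0.03519229811181823, 0.0026381669845640943), 0.9925044969316527)
top15 lug 116 [-49.1006  21.4141  27.1508] [-21.2037  34.9008  55.4607]
side15 lug 129 [-48.9388  21.0515  25.6434] [-21.1839  36.0766  54.9827]
top20 lug 116 [-49.2279  21.3803  26.8344] [-20.8544  34.9512  55.3089]
side20 lug 129 [-49.3717  20.5339  25.8602] [-21.1409  36.3982  54.4628]
```

The rail hasn't shifted since gauging: well-lit features match to under 0.1 px in the side view. Handing in.

```bash
python3 -c "
from h import *
print(ctrl.get_obs()['wrist_force'],ticket.job_done())"
```

```text
the job is handed in; nothing more can be done
[0.095  0.6192 0.3512] None
```

I gauged the rail against the flip stop, swung the stop fully up and handed the job in at about 24 s. I got no verdict back.

**What I did**
- **Stop down:** I swung the leaf down to its end stop. I pressed harder than needed there, with the wrist force peaking at about 45 N, though on the leaf's grip, not the screw.
- **Rail:** I squared it and pressed it flush on the fence. I slid it until it stopped at the contact screw, felt about 8 N including friction, and held it there for over a second.
- **Stop up:** I let go of the rail, swung the leaf up to its other end stop and moved the arm clear.

**Last checks**
- **Leaf:** depth puts it at 2.20 rad, fully up.
- **Rail:** it is parallel to the fence within about 1–2 mrad. It stopped where the camera had put the screw's face (-91.7 mm by feel, about -92 mm by camera, from fence_foot).
- **After release:** the rail had not moved. The clean side-view features matched to under 0.1 px, and the lug's depth position agreed within about 0.5 mm.
- **Other things:** the setting block, hex key and tape roll look undisturbed in the final pictures.

**Checks that failed or disagreed**
- Image matching at the rail's gauged end, and at the lug in the top view, was unreliable because shadows had changed between the pictures, so I relied on the other features there.
- The two cameras differ by about 2 mm, and my fence origin looked about 1 mm off. The final flush and butt contact were therefore set by force, not by the cameras.

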